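Close the clip-lid case of model parts

ROBOT

A 6-joint arm with a two-finger parallel gripper is mounted at the origin on the work surface. World frame = base frame: x ahead of the robot, y to its left, z up, the work surface at z = 0. Lengths are in m, angles in rad, forces in N, time in s.
With the tool pointing down it reaches from about 0.35 to 0.975 m from the base axis. Payload 4.9 kg.
Tool frame: the origin (TCP) lies midway between the tips of the shut fingers; the grasp point (between the pads) lies 19 mm behind it; x points along the fingers, y is the direction in which the jaws open and shut, and the axes are right-handed (so a half turn about x gives the same grasp; the last joint's range is limited). The gripper opens to 85 mm and grips with 20 to 120 N. Pads are 22 mm wide; open, the fingers measure 114 mm over their backs; the gripper's body (76 mm by 85 mm) begins 54 mm behind the grasp point. The pads swing forward as they close: fully open they stand 13 mm farther back than shut.
Start: joints at [-1.255, 0.053, 1.613, -0, 1.476, -0.119], TCP at [0.263, -0.567, 0.231] pointing down, gripper open.
Joint ranges: [-3.01, 3.01], [-1.01, 2.22], [0.06, 2.58], [-1.02, 4.17], [0.09, 2.62], [-3.14, 3.14]. Speed limits (rad/s): [2.57, 2.57, 3.14, 3.14, 3.14, 3.14].

INTERFACE

Orientations are given as a rotation vector (axis times angle).
In Python, from station import ctrl gives the robot as it stands.
- The arm moves only by the shell command python3 -m handwheel 'ROWS' [FORCE]. ROWS is JSON, a list of rows, each a list of 3 entries, a list of its own where there are three numbers: the finger opening in m, from 0 to 0.0854, then the shift along the tool's x, y, z in m, then the turn, a rotation vector about the tool's x, y, z in degrees. In form: [[claw, [dx, dy, dz], [ax, ay, az]], ...]. A call has 1 to 10 rows; each row shifts and turns the commanded pose from where the row before left it, along the tool's axes as they then stand; what a row does not reach is not made up. A row lasts 1/12 s, in which the tool goes at most 41.7 mm and 7.16 degrees, less where a joint would pass 70% of its speed; a pose out of reach is approached as far as the arm can. A call with a gripper value outside its range is refused whole. The fingers move at their own pace and stop on an object; FORCE is the grip in N (left out, the last holds). Time passes only in rows, so rows that do not move let the fingers close. It gives the time, the measured TCP pose, the force and the opening at its end, in the units of the state.
- ctrl.get_obs(): the state, without advancing time (a new reading comes with each control period).
- ctrl.get_image(name): name is "side" or "top"; returns the picture (480x640x3 uint8, red, green, blue); there is no depth.
- ctrl.camera_params(name): a dict with "vertical_fov" (degrees; the focal length in pixels is half the picture's height over the tangent of half this angle, whatever the lens; pixels are square), "cx", "cy" (the principal point, pixels), "D" ([k1, k2, p1, p2, k3] as OpenCV has them; the pictures are not rectified), "rvec" (rotation vector, rad) and "tvec" (3), from world to camera coordinates, as OpenCV has them. Camera axes: x right, y down, z forward; pixel columns grow to the right and rows downward; lengths in m; the calibration is good to about 2 mm. A picture is of the moment at which its call begins. camera_params takes no time and is no camera call.
- ctrl.finish_job(): hands the job in, once; it reports no verdict.
Trained networks look in the newest picture that a camera, given by its name, has taken for a name from the list of things; names that differ only in an ending like _2 or _b are one class to them, and where a whole thing is asked for, a point or a joint stands for the part that bears it (a point fixed in the world has none). Each returns a list of dicts, best first, with "score" (0 to 1); they miss things now and then, are a little off and sometimes report something else, mostly with a low value. They report only what shows in the picture. A call takes as long as a camera call. They do not tell look-alikes from the thing itself.
- ctrl.look_for(thing, camera): "box" ([centre column, centre row, width, height] in pixels, round what is visible of it).
- ctrl.silhouettes(thing, camera): "mask" (480x640 bool, what is visible of it) and "box" ([centre column, centre row, width, height] in pixels, round what is visible of it).
- ctrl.tip_of(thing, camera): "centre" ([row, column] in pixels: a listed point, or the origin of a listed thing).
The state is a dict: "t": time; "q": joint angles; "dq": joint speeds; "effort": joint torques, N m; "tool_pos": TCP position; "tool_rot": TCP orientation; "contact_force": force on the tool from outside, world axes, zero at the start; "wrist_torque": the same for the moment, N m; "opening": finger opening in m.
Only numpy, scipy, OpenCV 4.12 (cv2) and the standard library are available. Lean on these libraries where they do the work, as an engineer would, in place of code of your own. Each camera call takes 0.05 s, during which the arm holds its last target.

TASK

Put the loose lid on the open case of model parts so that it lies flat and fully home on the rim, then fold all four stiff hinged clips over the lid's rim and press each one down until it is fully home against its stop. Press gently, since the clips crack under a hard push, and leave everything else on the bench where it stands.

Things in the scene. Friction and masses are not known exactly. Their poses are not given: they have to be found in the camera images.
- case_rim (a point): Centre of the open top of the grey plastic case, at rim height (70 mm above the bench). The case is fixed: 110 mm along its x, 150 mm along its y, wall 4 mm (mouth 102 by 142 mm), level, at some yaw. A white clip flap is hinged at the middle of each side: clip1 at the case's -x side, clip2 at +y, clip3 at +x, clip4 at -y.
- lid_grip (a point): Centre of the grip bar on the loose white lid. Bar 14 mm (lid x) by 64 mm (lid y) by 12 mm high, 18 mm clear over the plate. Plate 114 by 154 by 5 mm; plug ring below it 96 by 136 mm, 8 mm deep, lower edge rounded. About 0.2 kg. Starts plug down on the bench, this point 37 mm up. Home on the case (lid y along case y, either way round) this point is 29 mm straight above case_rim.
- clip1 (a joint): Angle of the flap at the case's -x side: 0 = folded inward over the lid's rim, at a hard stop; 1.57 = upright; 1.9 = leaning a little outward, open. Flap: 36 mm wide, 4 mm thick, 30 mm from pivot to end, its mid-plane through the pivot. Stiff pivot: it takes 0.09 N m to turn (3 N at the end, 5 to 6 N nearer the pivot) and stays where it is left. Cracks over 25 N.
- clip2 (a joint): Angle of the flap at the case's +y side; same shape, spring, limit and values as clip1.
- clip3 (a joint): Angle of the flap at the case's +x side; same shape, spring, limit and values as clip1.
- clip4 (a joint): Angle of the flap at the case's -y side; same shape, spring, limit and values as clip1.
- pivot1 (a point): Nominal pivot of clip1, at the middle of its 36 mm width: 63 mm from case_rim along the case's -x, 7.5 mm above the rim; axes as the case's. The brackets are bent: the true pivot, and with it the whole flap and its stop, lies 0 to 7 mm HIGHER than this point, differently for each clip; no reading tells how much, so the stop must be felt.
- pivot2 (a point): Nominal pivot of clip2: 83 mm from case_rim along the case's +y, 7.5 mm above the rim; axes as the case's; the true pivot is 0 to 7 mm higher (see pivot1).
- pivot3 (a point): Nominal pivot of clip3: 63 mm from case_rim along the case's +x, 7.5 mm above the rim; axes as the case's; the true pivot is 0 to 7 mm higher (see pivot1).
- pivot4 (a point): Nominal pivot of clip4: 83 mm from case_rim along the case's -y, 7.5 mm above the rim; axes as the case's; the true pivot is 0 to 7 mm higher (see pivot1).
- jar: Bystander: small glass jar, 40 mm across, 55 mm high; origin under its centre. Leave alone.
- tin: Bystander: small steel can, 42 mm across, 50 mm high; origin under its centre. Leave alone.
- brush: Bystander: paint brush 170 mm long, lying flat. Leave alone.
- boat: Bystander: grey model boat, 150 mm long, 66 mm high; origin under its centre. Leave alone.
- cup: Bystander: steel cup, 60 mm across, 75 mm high; origin under its centre. Leave alone.
- thinner: Bystander: white plastic bottle, 56 mm across, 130 mm high; origin under its centre. Leave alone.
- weight: Bystander: brass weight, 44 mm across, 30 mm high; origin under its centre. Leave alone.
Mind the look-alikes: they are no part of the job. What is shaped like the part that bears lid_grip but purple is not meant.

How it is judged:
On the way, in this order (a step that is already met when the one before it is completed fails the run):
1. the lid lies home on the case while all four clips are still open (horizontal distance between lid_grip and case_rim below 0.006 m and z of lid_grip in the frame of case_rim between 0.025 and 0.0315 m and angle between lid_grip's own z axis and vertical below 0.035 rad and angle between the x axis of lid_grip and the x axis of case_rim, either way round below 0.1 rad and value of joint each of clip1, clip2, clip3, clip4 above 1 rad), for 0.2 s.
2. all four clips are folded home over the seated lid (horizontal distance between lid_grip and case_rim below 0.006 m and z of lid_grip in the frame of case_rim between 0.025 and 0.0315 m and angle between lid_grip's own z axis and vertical below 0.035 rad and angle between the x axis of lid_grip and the x axis of case_rim, either way round below 0.1 rad and value of joint each of clip1, clip2, clip3, clip4 below 0.03 rad), for 0.2 s.
At the end, for the whole second after the job is handed in: The lid lies home on the case: grip within 6 mm of the point over the rim's centre, 25 to 31.5 mm above the rim, level within 0.035 rad, lined up within 0.1 rad; all four clips are within 0.03 rad of home and still (all of step 2 and velocity of joint each of clip1, clip2, clip3, clip4 below 0.05 rad/s); the robot touches nothing.
It fails at once if the robot pushes a clip with more than 25 N (contact force between any of clip1, clip2, clip3, clip4 and the fingers above 25 N or contact force between any of clip1, clip2, clip3, clip4 and the arm above 25 N).
It fails at once if something else on the bench is moved by more than 15 mm (distance of any of jar, tin, brush, boat, cup, thinner, weight from where it was at the start of the episode above 0.015 m).
It also fails if it takes over 69 s, if anything falls off the work surface, if the arm or the gripper's body presses on something with over 40 N, if the wrist force passes 120 N, or if a joint passes its speed limit or range.

## Working session

There is one attempt and no reset: what is moved stays moved. The work goes in short steps, Python scripts to look and compute and a shell command to move; the robot and the scene stay as the last step left them, time stands still between calls to the robot, and variables do not carry over. Pictures are saved under pics/ and viewed, and the job is handed in when it is done.

```bash
mkdir -p pics; ls; python3 - <<'E'
from station import ctrl
import cv2
o=ctrl.get_obs(); print(o)
for n in("side","top"):
    im=ctrl.get_image(n); cv2.imwrite(f"pics/{n}0.png",im[:,:,::-1])
    p=ctrl.camera_params(n); print(n,p)
E
```

```text
pics
{'t': 0.0, 'q': array([-1.25502131e+00,  5.33890959e-02,  1.61430088e+00,  3.11029801e-05,
        1.47600126e+00, -1.19013469e-01]), 'dq': array([ 0.00095454, -0.00026907, -0.00127009, -0.0001945 ,  0.00188033,
        0.0014993 ]), 'effort': array([ 2.42085189e-04, -3.93680799e+01, -3.70175171e+01, -1.46939415e-04,
        7.18542491e-03,  1.49207196e-06]), 'tool_pos': array([ 0.26306659, -0.56625028,  0.23003893]), 'tool_rot': array([ 1.98153409,  0.43984956, -1.98188989]), 'contact_force': array([0.31685332, 0.2877153 , 0.33934992]), 'wrist_torque': array([ 0.04754045, -0.01674737, -0.04438734]), 'opening': 0.08551268466353912}
side {'vertical_fov': 48.90062479014651, 'cx': 313.8795286187594, 'cy': 236.3591483379516, 'D': array([-0.06797794,  0.        ,  0.        ,  0.        ,  0.        ]), 'rvec': array([ 0.38856543, -2.76005866,  1.15048124]), 'tvec': array([0.46587794, 0.15553668, 0.95254913])}
top {'vertical_fov': 51.875842388591145, 'cx': 325.959978169778, 'cy': 247.67022512675584, 'D': array([-0.03213241,  0.        ,  0.        ,  0.        ,  0.        ]), 'rvec': array([ 2.15645094, -2.19198704,  0.08870755]), 'tvec': array([-0.01857572,  0.50841933,  0.96145844])}
```

View pics/side0.png

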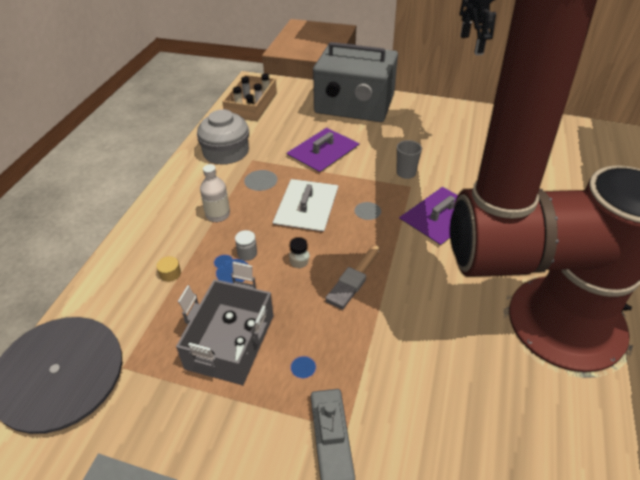

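View pics/top0.png

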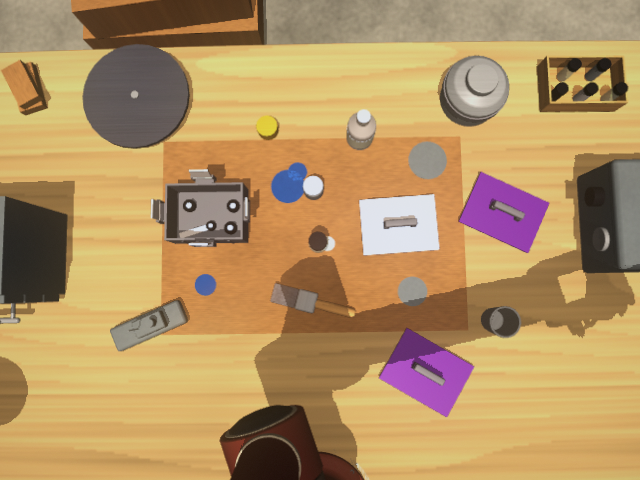

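Lid candidates in the top view are white (400,224), purple (504,212) and purple (427,372). The white one fits, because the task rules out purple. The case is at (207,212), with its four flaps standing open. Next I measure.

```bash
cat > h.py <<'E'
from station import ctrl
import numpy as np, cv2
from scipy.spatial.transform import Rotation as R
def cam(n):
    p=ctrl.camera_params(n); f=240/np.tan(np.radians(p['vertical_fov'])/2)
    K=np.array([[f,0,p['cx']],[0,f,p['cy']],[0,0,1.]]); return K,p['D'],p['rvec'],p['tvec']
def ray(n,uv):
    K,D,r,t=cam(n); x=cv2.undistortPoints(np.array([[uv]],float),K,D)[0,0]
    Rm=cv2.Rodrigues(r)[0]; d=Rm.T@np.array([x[0],x[1],1]); return -Rm.T@t,d/np.linalg.norm(d)
def onz(n,uv,z):
    c,d=ray(n,uv); return c+d*(z-c[2])/d[2]
def proj(n,P):
    K,D,r,t=cam(n); return cv2.projectPoints(np.atleast_2d(P).astype(float),r,t,K,D)[0][:,0]
def tri(a,b):
    A=[];B=[]
    for n,uv in(("side",a),("top",b)):
        c,d=ray(n,uv);M=np.eye(3)-np.outer(d,d);A.append(M);B.append(M@c)
    return np.linalg.solve(sum(A),sum(B))
E
python3 - <<'E'
from h import *
np.set_printoptions(precision=4,suppress=True)
for th,z in(("lid_grip",.037),("case_rim",.07)):
    for n in("side","top"):
        for k in ctrl.tip_of(th,n)[:4]:
            uv=k['centre'][::-1]; print(th,n,np.round(k['score'],2),np.round(uv,1),onz(n,uv,z))
im=ctrl.get_image("top")
c=im[150:280,130:460]; cv2.imwrite("pics/crop1.png",cv2.resize(c,(800,315),interpolation=cv2.INTER_CUBIC)[:,:,::-1])
c=im[165:260,140:265]; cv2.imwrite("pics/crop2.png",cv2.resize(c,None,fx=6,fy=6,interpolation=cv2.INTER_CUBIC)[:,:,::-1])
c=ctrl.get_image("side")[250:390,165:285]; cv2.imwrite("pics/crop3.png",cv2.resize(c,None,fx=4,fy=4,interpolation=cv2.INTER_CUBIC)[:,:,::-1])
E
```

```text
lid_grip side 0.85 [324.6 142.4] [ 0.5689 -0.3775  0.037 ]
lid_grip side 0.66 [442.8 205.7] [ 0.2602 -0.2163  0.037 ]
lid_grip side 0.59 [308.2 194.3] [ 0.5501 -0.1759  0.037 ]
lid_grip top 0.9 [505.6 212.6] [ 0.5705 -0.3836  0.037 ]
lid_grip top 0.86 [402.3 220.2] [ 0.5586 -0.1784  0.037 ]
lid_grip top 0.79 [429.2 372.3] [ 0.2627 -0.2218  0.037 ]
case_rim side 0.59 [222.5 317. ] [0.5845 0.2064 0.07  ]
case_rim top 0.98 [200.7 210.2] [0.5799 0.2117 0.07  ]
case_rim top 0.31 [150.4 320.4] [0.3718 0.3059 0.07  ]
```

View pics/crop1.png

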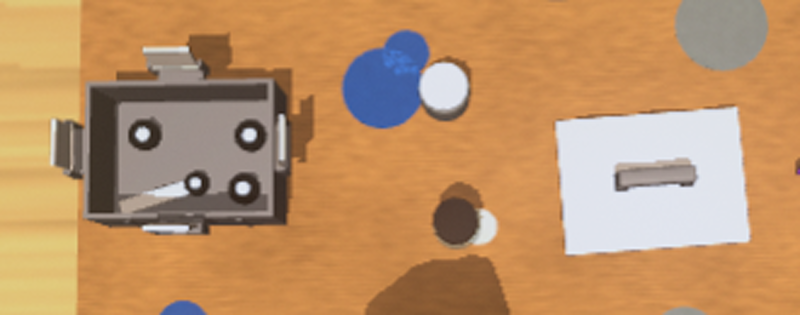

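View pics/crop2.png

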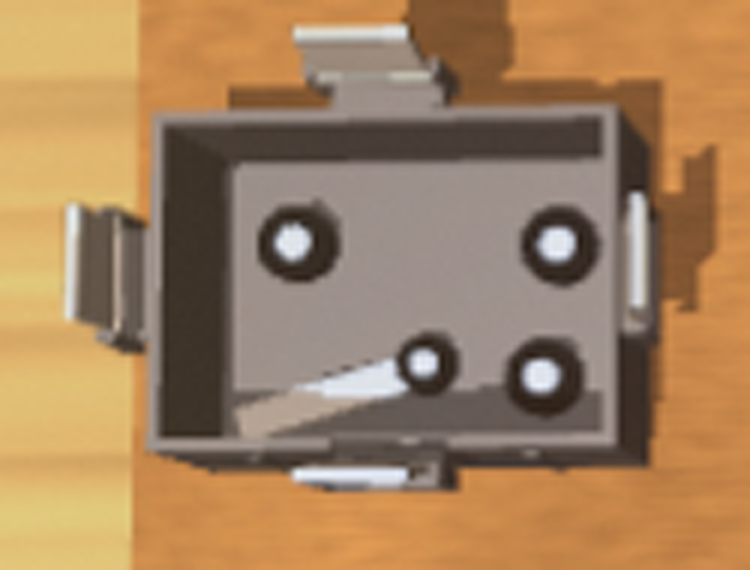

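View pics/crop3.png

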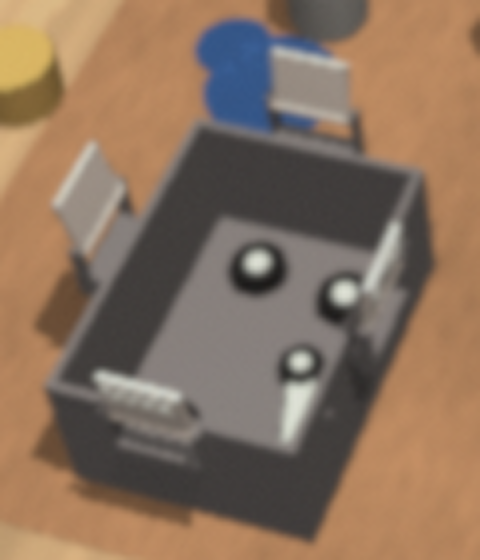

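```bash
python3 - <<'E'
from h import *
from scipy.optimize import least_squares
np.set_printoptions(precision=4,suppress=True)
def fit(obs,a,b,z,x0):
    loc=np.array([[-a,b],[-a,-b],[a,-b],[a,b]])/2 # local x,y
    def P(p):
        c,s=np.cos(p[2]),np.sin(p[2]); return np.c_[loc@np.array([[c,s],[-s,c]])+p[:2],np.full(4,z)]
    def res(p): return np.concatenate([(proj(n,P(p))-o).ravel() for n,o in obs])
    r=least_squares(res,x0); print(r.x,np.degrees(r.x[2]),'rms',np.sqrt(np.mean(r.fun**2))); print(r.fun.reshape(-1,2))
    return r.x
c2=np.array([[148,450],[153,112],[619,104],[618,447]])
top=lambda c,o,f:(np.array(c)+.5)/f-.5+np.array(o)
# local order: (-x,+y),(-x,-y),(+x,-y),(+x,+y); world: x up image, y left
ct=top([[148,450],[618,447],[619,104],[153,112]],(140,165),6)
cs=top([[308,540],[438,262] if 0 else [422,172],[200,124],[50,386]],(165,250),4)
print('case top');fit([("top",ct)],.11,.15,.07,[.58,.21,0])
# side lower-right rim corner: use the 3 clear ones only
print(proj("side",[[.58,.21,.07]]))
lt=top([[566,254],[749,242],[738,107],[556,121]],(130,150),800/330)
print('lid top');p=fit([("top",lt)],.114,.154,.013,[.56,-.18,0])
for n in("top","side"):print(n,proj(n,[[p[0],p[1],.037]]))
bc=top([[655,173]],(130,150),800/330);print(bc,onz("top",bc[0],.043))
E
```

```text
case top
[ 0.5786  0.2061 -0.0049] -0.2815071243666393 rms 0.14655866927204886
[[-0.0591  0.2489]
 [-0.1026 -0.1967]
 [-0.0192  0.079 ]
 [ 0.1836 -0.1298]]
[[224.106  319.2804]]
lid top
[ 0.5539 -0.1747  0.0527] 3.0193794536365584 rms 0.3728802368155351
[[-0.272   0.4482]
 [ 0.5613  0.1053]
 [ 0.0937  0.0217]
 [-0.3838 -0.5957]]
top [[400.5101 222.5785]]
side [[306.3773 194.3549]]
[[399.8938 221.0687]] [ 0.5561 -0.1727  0.043 ]
```

```bash
python3 - <<'E'
from h import *
s=ctrl.get_image("side"); t=ctrl.get_image("top")
a=cv2.resize(s[170:240,265:350],None,fx=8,fy=8,interpolation=cv2.INTER_CUBIC)
b=cv2.resize(t[185:265,350:450],None,fx=8,fy=8,interpolation=cv2.INTER_CUBIC)
cv2.imwrite("pics/lids.png",a[:,:,::-1]);cv2.imwrite("pics/lidt.png",b[:600,:,::-1])
E
```

```text
(no output)
```

View pics/lids.png

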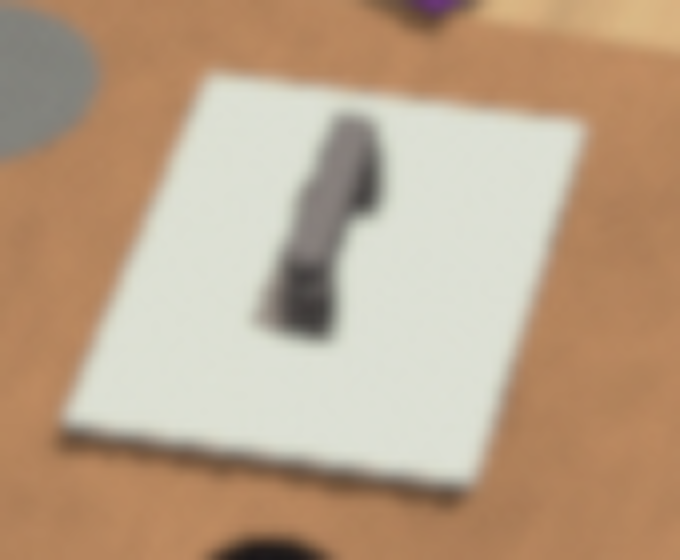

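View pics/lidt.png

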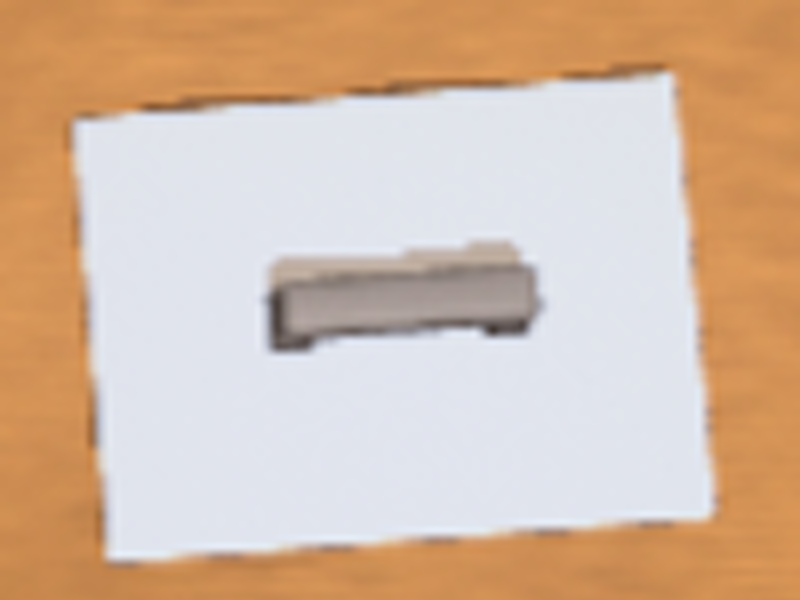

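```bash
cat >> h.py <<'E'
from scipy.optimize import least_squares
def fit(obs,a,b,z,x0):
    loc=np.array([[-a,b],[-a,-b],[a,-b],[a,b]])/2
    def P(p):
        c,s=np.cos(p[2]),np.sin(p[2]); return np.c_[loc@np.array([[c,s],[-s,c]])+p[:2],np.full(4,z)]
    def res(p): return np.concatenate([(proj(n,P(p))-o).ravel() for n,o in obs])
    r=least_squares(res,x0); print([n for n,_ in obs],r.x.round(4),'deg',np.degrees(r.x[2]).round(2),'rms',np.sqrt(np.mean(r.fun**2)).round(2))
    return r.x
top=lambda c,o,f:(np.array(c)+.5)/f-.5+np.array(o)
E
python3 - <<'E'
from h import *
lt=("top",top([[108,560],[714,516],[672,74],[74,120]],(350,185),8))
ls=("side",top([[470,488],[585,122],[208,75],[62,430]],(265,170),8))
ct=("top",top([[148,450],[618,447],[619,104],[153,112]],(140,165),6))
for o in([lt],[ls],[lt,ls]): fit(o,.114,.154,.013,[.56,-.18,0])
# case side: far-left (+x,-y) = (200,124), (-x,-y)=(422,172), (+x,+y)=(50,386), (-x,+y)=bottom right?
cs=("side",top([[295,455],[422,172],[200,124],[50,386]],(165,250),4))
for o in([ct],[cs],[ct,cs]): fit(o,.11,.15,.07,[.58,.21,0])
E
```

```text
['top'] [ 0.5542 -0.1743  0.0577] deg 3.31 rms 0.35
['side'] [ 0.5544 -0.1718  0.0606] deg 3.47 rms 0.34
['top', 'side'] [ 0.5544 -0.1736  0.0588] deg 3.37 rms 0.48
['top'] [ 0.5786  0.2061 -0.0049] deg -0.28 rms 0.15
['side'] [ 0.5782  0.208  -0.0047] deg -0.27 rms 0.89
['top', 'side'] [ 0.5785  0.207  -0.0048] deg -0.27 rms 0.72
```

```bash
cat >> h.py <<'E'
def plan(goal,yaw=None,wp=None):
    """goal TCP position; yaw = direction (rad) of tool y in world, modulo pi; pointing down. prints tool-frame shift and turn"""
    o=ctrl.get_obs(); Rm=R.from_rotvec(o['tool_rot']); p=o['tool_pos']
    print('shift tool mm',(Rm.inv().apply(np.array(goal)-p)*1000).round(1))
    if yaw is not None:
        best=None
        for y in(yaw,yaw+np.pi):
            x=np.array([0,0,-1.]);yy=np.array([np.cos(y),np.sin(y),0]);G=R.from_matrix(np.c_[x,yy,np.cross(x,yy)])
            d=(Rm.inv()*G).as_rotvec(degrees=True)
            if best is None or np.linalg.norm(d)<np.linalg.norm(best): best=d
        print('turn deg',best.round(2))
        return best
def st():
    o=ctrl.get_obs();Rm=R.from_rotvec(o['tool_rot']).as_matrix()
    print('t',round(o['t'],2),'p',o['tool_pos'].round(4),'F',o['contact_force'].round(1),'op',round(o['opening'],4),'q',o['q'].round(2));print(Rm.round(3))
E
python3 - <<'E'
from h import *
st(); plan([.5544,-.1735,.13],np.radians(3.37))
for th,z in(("jar",0),("tin",0),("thinner",0),("weight",0)):
    for k in ctrl.tip_of(th,"top")[:1]: print(th,k['score'],onz("top",k['centre'][::-1],z).round(3))
E
```

```text
t 0.5 p [ 0.2632 -0.5668  0.2313] F [0.  0.1 0. ] op 0.0851 q [-1.26  0.05  1.61  0.    1.48 -0.12]
[[-0.     0.421 -0.907]
 [ 0.    -0.907 -0.421]
 [-1.    -0.    -0.   ]]
shift tool mm [ 101.3 -234.1 -429.7]
turn deg [-68.46  -0.     0.  ]
tin 0.65 [ 0.625 -0.004  0.   ]
thinner 0.89 [ 0.738 -0.096  0.   ]
weight 0.71 [0.759 0.094 0.   ]
```

```bash
python3 -m handwheel '[[0.05,[0.005,-0.0117,-0.0215],[0,0,0]],[0.05,[0.005,-0.0117,-0.0215],[0,0,0]],[0.05,[0.005,-0.0117,-0.0215],[0,0,0]],[0.05,[0.005,-0.0117,-0.0215],[0,0,0]],[0.05,[0.005,-0.0117,-0.0215],[0,0,0]],[0.05,[0.005,-0.0117,-0.0215],[0,0,0]],[0.05,[0.005,-0.0117,-0.0215],[0,0,0]],[0.05,[0.005,-0.0117,-0.0215],[0,0,0]],[0.05,[0.005,-0.0117,-0.0215],[0,0,0]],[0.05,[0.005,-0.0117,-0.0215],[0,0,0]]]' 40
python3 -m handwheel '[[0.05,[0.005,-0.0117,-0.0215],[0,0,0]],[0.05,[0.005,-0.0117,-0.0215],[0,0,0]],[0.05,[0.005,-0.0117,-0.0215],[0,0,0]],[0.05,[0.005,-0.0117,-0.0215],[0,0,0]],[0.05,[0.005,-0.0117,-0.0215],[0,0,0]],[0.05,[0.005,-0.0117,-0.0215],[0,0,0]],[0.05,[0.005,-0.0117,-0.0215],[0,0,0]],[0.05,[0.005,-0.0117,-0.0215],[0,0,0]],[0.05,[0.005,-0.0117,-0.0215],[0,0,0]],[0.05,[0.005,-0.0117,-0.0215],[0,0,0]]]'
python3 -m handwheel '[[0.05,[0,0,0],[-6.8,0,0]],[0.05,[0,0,0],[-6.8,0,0]],[0.05,[0,0,0],[-6.8,0,0]],[0.05,[0,0,0],[-6.8,0,0]],[0.05,[0,0,0],[-6.8,0,0]],[0.05,[0,0,0],[-6.8,0,0]],[0.05,[0,0,0],[-6.8,0,0]],[0.05,[0,0,0],[-6.8,0,0]],[0.05,[0,0,0],[-6.8,0,0]],[0.05,[0,0,0],[-6.8,0,0]]]'
python3 - <<'E'
from h import *
st(); plan([.5544,-.1735,.06],np.radians(3.37))
E
```

```text
t: 1.53
tool_pos: [0.4096, -0.3692, 0.1813]
tool_rot: [1.981, 0.437, -1.981]
contact_force: [0.2, -0.3, 1.3]
opening: 0.0499
t: 2.37
tool_pos: [0.5554, -0.1724, 0.1312]
tool_rot: [1.981, 0.437, -1.98]
contact_force: [0.6, -0.4, -0.9]
opening: 0.05
t: 3.2
tool_pos: [0.5548, -0.1735, 0.1314]
tool_rot: [1.167, 1.235, -1.167]
contact_force: [0.5, 0.5, 0.2]
opening: 0.0502
t 3.2 p [ 0.5548 -0.1735  0.1314] F [0.5 0.5 0.2] op 0.0502 q [-0.43  0.03  1.81  0.    1.3  -0.49]
[[ 0.     0.998  0.057]
 [-0.     0.057 -0.998]
 [-1.     0.     0.   ]]
shift tool mm [71.4 -0.4 -0. ]
turn deg [-0.12  0.   -0.01]
```

```bash
python3 -m handwheel '[[0.04,[0.02,0,0],[0,0,0]],[0.04,[0.02,0,0],[0,0,0]],[0.04,[0.02,0,0],[0,0,0]],[0.04,[0.01,0,0],[0,0,0]],[0.04,[0,0,0],[0,0,0]]]'
python3 - <<'E'
from h import *
s=ctrl.get_image("side"); t=ctrl.get_image("top")
a=cv2.resize(s[130:250,245:385],None,fx=4,fy=4,interpolation=cv2.INTER_CUBIC)
b=cv2.resize(t[165:285,330:470],None,fx=4,fy=4,interpolation=cv2.INTER_CUBIC)
cv2.imwrite("pics/g1.png",cv2.resize(np.hstack([a,b]),(800,343))[:,:,::-1])
E
```

```text
t: 3.62
tool_pos: [0.5526, -0.1726, 0.0582]
tool_rot: [1.171, 1.238, -1.174]
contact_force: [-1.3, 0.2, 0.7]
opening: 0.0398
```

View pics/g1.png

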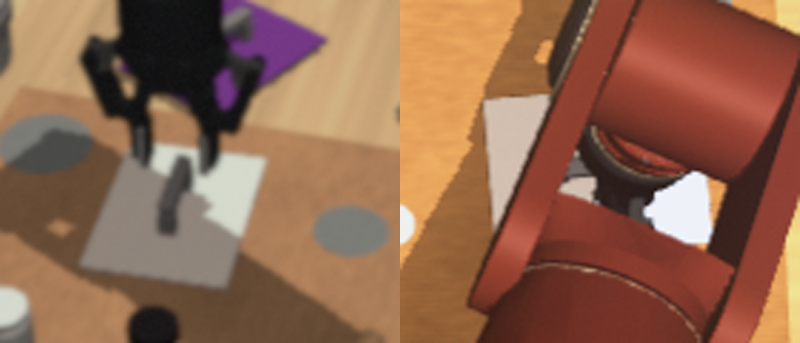

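The side view shows the fingers straddling the white lid's bar at (175,190) in the crop. I'll go down and grip.

```bash
python3 -m handwheel '[[0.04,[0.015,0,0],[0,0,0]],[0.04,[0.015,0,0],[0,0,0]],[0.04,[0.009,0,0],[0,0,0]],[0.04,[0,0,0],[0,0,0]]]' 40
python3 -m handwheel '[[0,[0,0,0],[0,0,0]],[0,[0,0,0],[0,0,0]],[0,[0,0,0],[0,0,0]],[0,[0,0,0],[0,0,0]],[0,[0,0,0],[0,0,0]],[0,[0,0,0],[0,0,0]]]' 60
python3 - <<'E'
from h import *
st()
E
```

```text
t: 4.05
tool_pos: [0.554, -0.1732, 0.0214]
tool_rot: [1.171, 1.235, -1.173]
contact_force: [0.0, 1.1, -0.5]
opening: 0.0401
t: 4.55
tool_pos: [0.5558, -0.174, 0.0239]
tool_rot: [1.172, 1.23, -1.17]
contact_force: [0.1, 0.6, 6.3]
opening: 0.0123
t 4.55 p [ 0.5558 -0.174   0.0239] F [0.1 0.6 6.3] op 0.0123 q [-0.43  0.17  1.86  0.    1.11 -0.48]
[[ 0.002  0.999  0.051]
 [-0.001  0.051 -0.999]
 [-1.     0.002  0.001]]
```

```bash
python3 -m handwheel '[[0,[-0.005,0,0],[0,0,0]],[0,[-0.01,0,0],[0,0,0]],[0,[-0.02,0,0],[0,0,0]],[0,[-0.02,0,0],[0,0,0]],[0,[-0.02,0,0],[0,0,0]],[0,[-0.02,0,0],[0,0,0]],[0,[-0.02,0,0],[0,0,0]],[0,[-0.015,0,0],[0,0,0]],[0,[0,0,0],[0,0,0]],[0,[0,0,0],[0,0,0]]]'
python3 - <<'E'
from h import *
st(); plan([.5785,.2067,.155],np.radians(-.27))
s=ctrl.get_image("side"); cv2.imwrite("pics/lift.png",cv2.resize(s[80:260,215:455],None,fx=3,fy=3,interpolation=cv2.INTER_CUBIC)[:,:,::-1])
E
```

```text
t: 5.38
tool_pos: [0.5549, -0.1736, 0.1532]
tool_rot: [1.172, 1.231, -1.171]
contact_force: [0.3, 0.3, -1.9]
opening: 0.0128
t 5.38 p [ 0.5549 -0.1736  0.1532] F [ 0.3  0.3 -1.9] op 0.0128 q [-0.43  0.01  1.79  0.    1.34 -0.48]
[[ 0.001  0.999  0.051]
 [-0.001  0.051 -0.999]
 [-1.     0.001  0.001]]
shift tool mm [  -2.1   42.9 -378.6]
turn deg [ 3.18  0.04 -0.08]
```

View pics/lift.png

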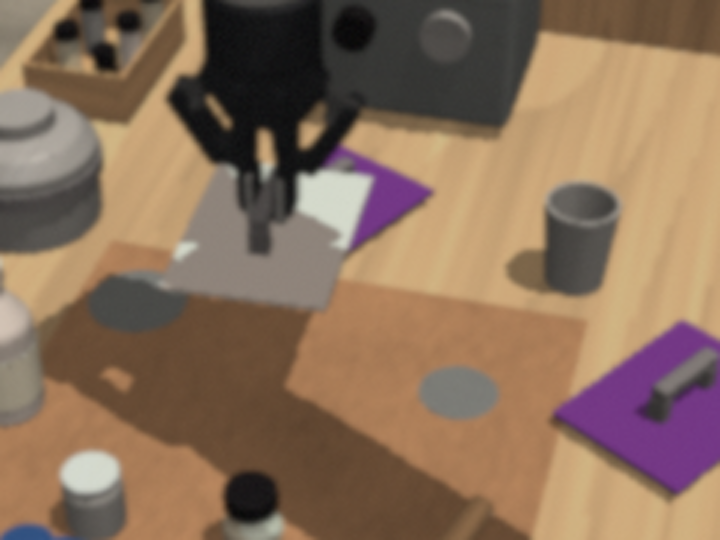

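```bash
python3 -m handwheel '[[0,[-0.001,0,0],[3.2,0,0]],[0,[0,0.001,-0.01],[0,0,0]],[0,[0,0.001,-0.02],[0,0,0]],[0,[0,0.001,-0.02],[0,0,0]],[0,[0,0.001,-0.02],[0,0,0]],[0,[0,0.001,-0.02],[0,0,0]],[0,[0,0.001,-0.02],[0,0,0]],[0,[0,0.001,-0.02],[0,0,0]],[0,[0,0.001,-0.02],[0,0,0]],[0,[0,0.001,-0.02],[0,0,0]]]'
python3 -m handwheel '[[0,[0,0.001,-0.02],[0,0,0]],[0,[0,0.001,-0.02],[0,0,0]],[0,[0,0.001,-0.02],[0,0,0]],[0,[0,0.001,-0.02],[0,0,0]],[0,[0,0.001,-0.02],[0,0,0]],[0,[0,0.001,-0.02],[0,0,0]],[0,[0,0.001,-0.02],[0,0,0]],[0,[0,0.001,-0.02],[0,0,0]],[0,[0,0.001,-0.02],[0,0,0]],[0,[0,0.001,-0.02],[0,0,0]]]'
python3 -m handwheel '[[0,[0,0.003,-0.01],[0,0,0]],[0,[0,0,0],[0,0,0]],[0,[0,0,0],[0,0,0]]]'
python3 - <<'E'
from h import *
st(); plan([.5785,.2067,.155],np.radians(-.27))
s=ctrl.get_image("side"); cv2.imwrite("pics/over.png",cv2.resize(s[210:390,130:330],None,fx=3,fy=3,interpolation=cv2.INTER_CUBIC)[:,:,::-1])
s=ctrl.get_image("top"); cv2.imwrite("pics/overt.png",cv2.resize(s[145:285,120:290],None,fx=4,fy=4,interpolation=cv2.INTER_CUBIC)[:,:,::-1])
E
```

```text
t: 6.27
tool_pos: [0.5633, -0.0017, 0.1514]
tool_rot: [1.211, 1.21, -1.214]
contact_force: [0.4, -0.1, -1.6]
opening: 0.0124
t: 7.1
tool_pos: [0.5741, 0.1979, 0.1513]
tool_rot: [1.21, 1.21, -1.214]
contact_force: [0.4, 0.1, -0.5]
opening: 0.0126
t: 7.35
tool_pos: [0.578, 0.2065, 0.1522]
tool_rot: [1.21, 1.208, -1.214]
contact_force: [0.9, 0.1, -1.9]
opening: 0.0127
t 7.35 p [0.578  0.2065 0.1522] F [ 0.9  0.1 -1.9] op 0.0127 q [ 0.22  0.09  1.71 -0.    1.34  0.23]
[[-0.002  1.    -0.003]
 [-0.001 -0.003 -1.   ]
 [-1.    -0.002  0.001]]
shift tool mm [-2.8  0.5 -0.2]
turn deg [0.07 0.06 0.1 ]
```

View pics/over.png

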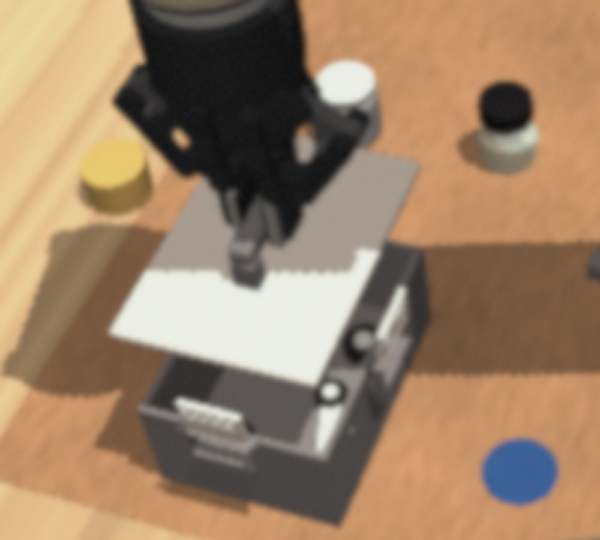

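View pics/overt.png

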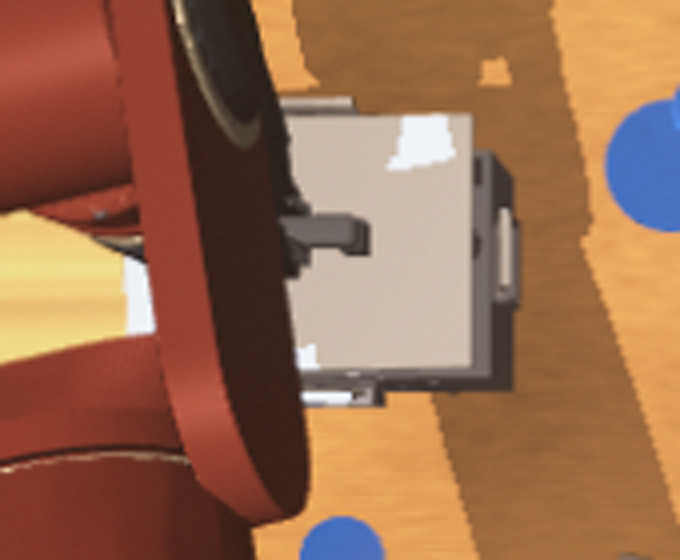

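```bash
python3 - <<'E'
from h import *
o=ctrl.get_obs();p=o['tool_pos'];Rm=R.from_rotvec(o['tool_rot']).as_matrix()
g=p+np.array([0,0,.0131]); 
xa,ya=Rm[:,1],-Rm[:,2]
for n,off,f in(("side",(130,210),3),("top",(120,145),4)):
    P=np.array([[-57,77],[-57,-77],[57,-77],[57,77]])/1e3
    W=np.array([g+a*xa+b*ya-.024*np.array([0,0,1]) for a,b in P]); print(n,((proj(n,W)-off+.5)*f-.5).round(0).tolist())
def onlid(n,uv,off,f,z): return onz(n,top(uv,off,f),z)
z=g[2]-.024
A=[onlid("side",c,(130,210),3,z) for c in([322,385],[420,160],[110,332])]+[onlid("top",c,(120,145),4,z) for c in([471,368],[471,116])]
print(g,np.round(A,4))
E
```

```text
side [[314.0, 384.0], [422.0, 160.0], [234.0, 120.0], [107.0, 331.0]]
top [[121.0, 369.0], [469.0, 365.0], [470.0, 110.0], [127.0, 116.0]]
[0.5782959  0.20560186 0.16581668] [[0.5175 0.2826 0.1418]
 [0.5218 0.1289 0.1418]
 [0.6335 0.2827 0.1418]
 [0.5197 0.1278 0.1418]
 [0.6323 0.1279 0.1418]]
```

```bash
python3 -m handwheel '[[0,[0,0.0015,-0.0012],[0,0,0]],[0,[0.015,0,0],[0,0,0]],[0,[0.015,0,0],[0,0,0]],[0,[0.015,0,0],[0,0,0]],[0,[0.005,0,0],[0,0,0]],[0,[0,0,0],[0,0,0]],[0,[0,0,0],[0,0,0]]]'
python3 - <<'E'
from h import *
st(); plan([.580,.208,.0859],np.radians(-.27))
s=ctrl.get_image("side"); cv2.imwrite("pics/low.png",cv2.resize(s[230:390,150:310],None,fx=4,fy=4,interpolation=cv2.INTER_CUBIC)[:600,:,::-1])
s=ctrl.get_image("top"); cv2.imwrite("pics/lowt.png",cv2.resize(s[165:265,120:270],None,fx=5,fy=5,interpolation=cv2.INTER_CUBIC)[:,:,::-1])
E
```

```text
t: 8.03
tool_pos: [0.5803, 0.2071, 0.1035]
tool_rot: [1.213, 1.206, -1.213]
contact_force: [-0.0, 0.1, -1.3]
opening: 0.0129
t 8.03 p [0.5803 0.2071 0.1035] F [-0.   0.1 -1.3] op 0.0129 q [ 0.22  0.14  1.74 -0.    1.26  0.23]
[[-0.     1.    -0.006]
 [-0.    -0.006 -1.   ]
 [-1.    -0.     0.   ]]
shift tool mm [17.6 -0.3 -0.9]
turn deg [-0.06  0.    0.  ]
```

View pics/low.png

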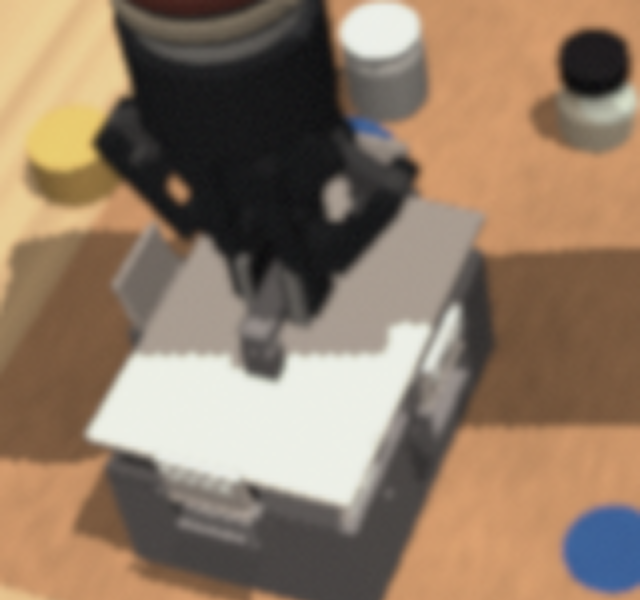

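View pics/lowt.png

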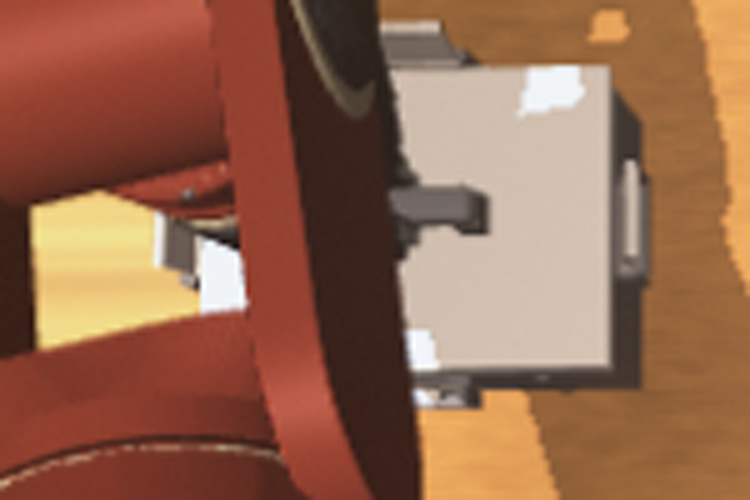

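```bash
python3 - <<'E'
from h import *
z=.0926
print([onz("top",top(c,(120,165),5),z).round(4) for c in([612,67],[612,368])])
print([onz("side",top(c,(150,230),4),z).round(4) for c in([88,436],[346,507],[484,214])])
E
```

```text
[array([0.6358, 0.1283, 0.0926]), array([0.5221, 0.1284, 0.0926])]
[array([0.636 , 0.2829, 0.0926]), array([0.5246, 0.2846, 0.0926]), array([0.5232, 0.1313, 0.0926])]
```

```bash
python3 -m handwheel '[[0,[0.003,-0.0005,-0.0008],[0,0,0]],[0,[0.003,0,0],[0,0,0]],[0,[0.003,0,0],[0,0,0]],[0,[0.002,0,0],[0,0,0]],[0,[0.002,0,0],[0,0,0]],[0,[0,0,0],[0,0,0]]]'
python3 -m handwheel '[[0,[0.002,0,0],[0,0,0]],[0,[0.002,0,0],[0,0,0]],[0,[0,0,0],[0,0,0]]]'
```

```text
t: 8.63
tool_pos: [0.5792, 0.2083, 0.0895]
tool_rot: [1.212, 1.207, -1.214]
contact_force: [0.6, 1.9, -2.4]
opening: 0.0125
t: 8.88
tool_pos: [0.5796, 0.2084, 0.0861]
tool_rot: [1.213, 1.207, -1.213]
contact_force: [0.5, -0.3, -1.2]
opening: 0.0124
```

```bash
python3 -m handwheel '[[0,[0.001,0,0],[0,0,0]],[0,[0.001,0,0],[0,0,0]],[0,[0,0,0],[0,0,0]]]'
```

```text
t: 9.13
tool_pos: [0.5797, 0.2084, 0.0859]
tool_rot: [1.212, 1.207, -1.213]
contact_force: [-5.1, -1.6, 4.8]
opening: 0.0126
```

```bash
python3 -m handwheel '[[0.02,[0,0,0],[0,0,0]],[0.03,[0,0,0],[0,0,0]],[0.04,[0,0,0],[0,0,0]],[0.04,[0,0,0],[0,0,0]],[0.04,[-0.01,0,0],[0,0,0]],[0.04,[-0.02,0,0],[0,0,0]],[0.03,[-0.03,0,0],[0,0,0]],[0,[-0.03,0,0],[0,0,0]],[0,[-0.02,0,0],[0,0,0]],[0,[-0.02,0,0],[0,0,0]]]'
python3 - <<'E'
from h import *
st()
s=ctrl.get_image("side"); cv2.imwrite("pics/rel.png",cv2.resize(s[230:390,150:310],None,fx=4,fy=4,interpolation=cv2.INTER_CUBIC)[:600,:,::-1])
s=ctrl.get_image("top"); cv2.imwrite("pics/relt.png",cv2.resize(s[165:265,120:270],None,fx=5,fy=5,interpolation=cv2.INTER_CUBIC)[:,:,::-1])
E
```

```text
t: 9.97
tool_pos: [0.5801, 0.2086, 0.2173]
tool_rot: [1.215, 1.205, -1.211]
contact_force: [0.4, -0.3, -0.6]
opening: 0.0001
t 9.97 p [0.5801 0.2086 0.2173] F [ 0.4 -0.3 -0.6] op 0.0001 q [0.22 0.04 1.65 0.   1.45 0.23]
[[ 0.003  1.    -0.005]
 [ 0.001 -0.005 -1.   ]
 [-1.     0.003 -0.001]]
```

View pics/rel.png

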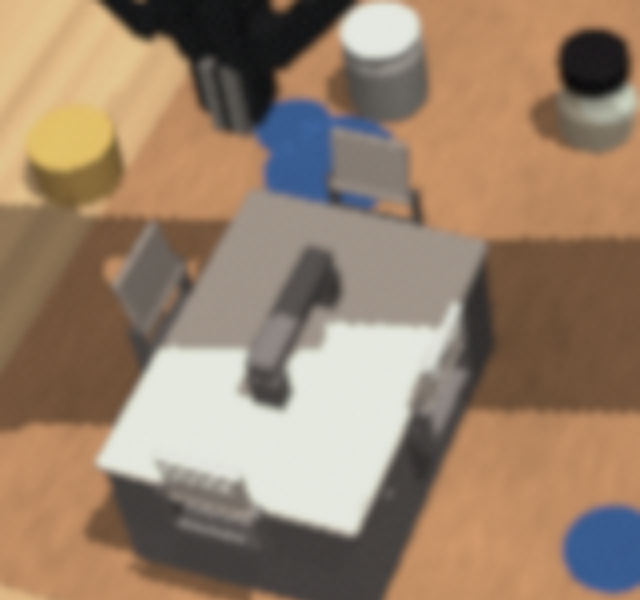

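View pics/relt.png

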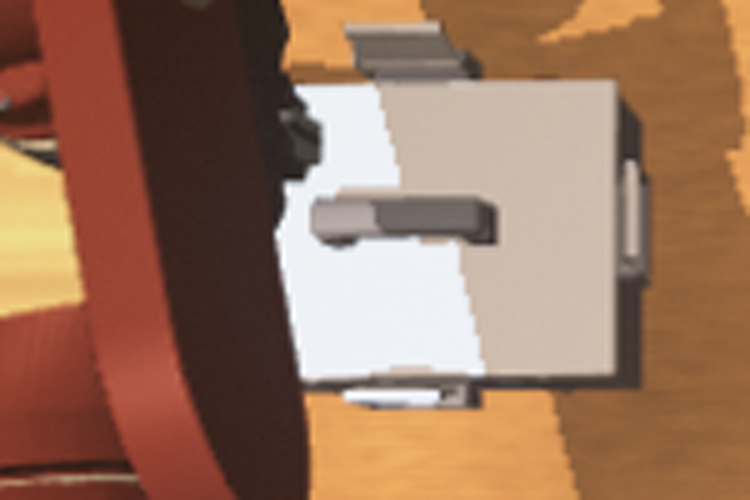

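The lid looks seated with all four clips still open. I'll check its pose numerically.

```bash
python3 - <<'E'
from h import *
ls=("side",top([[358,533],[488,243],[255,188],[100,465]],(150,230),4))
fit([ls],.114,.154,.075,[.58,.21,0])
print([onz("top",top(c,(120,165),5),.075).round(4) for c in([616,80],[616,376])])
def f(q):
    P=np.array([[-57,77],[-57,-77],[57,-77],[57,77]])/1e3
    rot=R.from_rotvec(q[3:]).as_matrix(); W=(rot@np.c_[P,np.zeros(4)].T).T+q[:3]
    return (proj("side",W)-ls[1]).ravel()
r=least_squares(f,[.58,.21,.075,0,0,0]);print(r.x.round(4),r.fun.round(2))
E
```

```text
['side'] [ 0.5782  0.2079 -0.0012] deg -0.07 rms 0.57
[array([0.6349, 0.1299, 0.075 ]), array([0.521 , 0.1299, 0.075 ])]
[ 0.584   0.1992  0.0612 -0.0129 -0.0048 -0.004 ] [-0.1   0.13  0.15 -0.12 -0.19  0.14  0.13 -0.16]
```

```bash
python3 -m handwheel '[[0,[0.005,-0.02,0],[0,0,0]],[0,[0.005,-0.02,0],[0,0,0]],[0,[0.01,-0.02,0],[0,0,0]],[0,[0.01,-0.02,0],[0,0,0]],[0,[0.02,-0.02,0],[0,0,0]],[0,[0.02,-0.01,0],[0,0,0]],[0,[0.02,0,0],[0,0,0]],[0,[0.02,0,0],[0,0,0]],[0,[0.006,0,0],[0,0,0]],[0,[0,0,0],[0,0,0]]]'
python3 - <<'E'
from h import *
st()
s=ctrl.get_image("side"); cv2.imwrite("pics/x1.png",cv2.resize(s[230:390,170:370],None,fx=4,fy=4,interpolation=cv2.INTER_CUBIC)[:600,:,::-1])
E
```

```text
t: 10.9
tool_pos: [0.4675, 0.2083, 0.0954]
tool_rot: [1.209, 1.21, -1.218]
contact_force: [-0.9, -0.3, 0.3]
opening: -0.0002
t 10.9 p [0.4675 0.2083 0.0954] F [-0.9 -0.3  0.3] op -0.0002 q [ 0.27 -0.09  1.99 -0.    1.25  0.28]
[[-0.006  1.    -0.005]
 [-0.002 -0.005 -1.   ]
 [-1.    -0.005  0.002]]
```

View pics/x1.png

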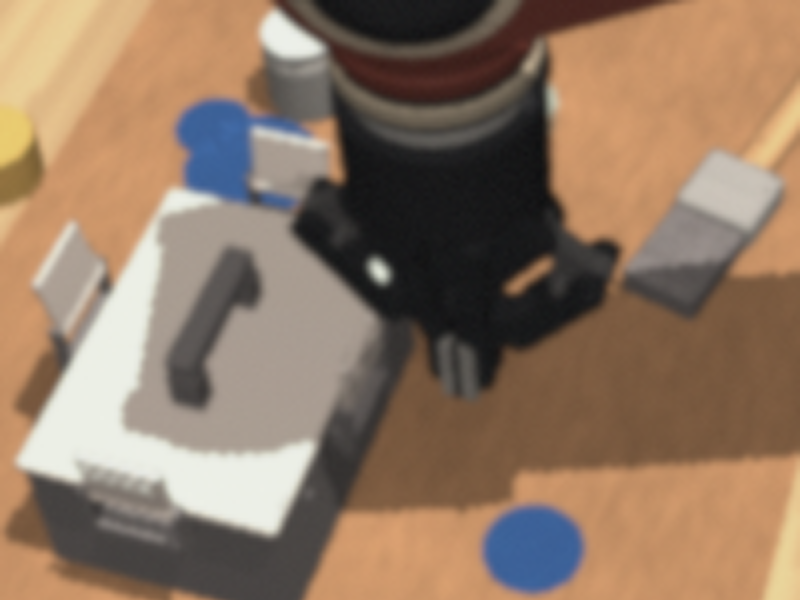

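```bash
python3 - <<'E'
from h import *
for c in([295,230],[320,185],[375,315],[400,320],[435,385],[490,385],[610,290],[540,345],[425,340],[500,350]):
    cc,d=ray("side",top(c,(170,230),4)); 
    for y in(.208,.219): 
        P=cc+d*(y-cc[1])/d[1]; print(c,y,((P-[.4675,.2083,.0954])*1000).round(0))
E
```

```text
[295, 230] 0.208 [67. -0. 71.]
[295, 230] 0.219 [61. 11. 86.]
[320, 185] 0.208 [ 53.  -0. 102.]
[320, 185] 0.219 [ 47.  11. 116.]
[375, 315] 0.208 [38. -0. 28.]
[375, 315] 0.219 [32. 11. 44.]
[400, 320] 0.208 [27. -0. 29.]
[400, 320] 0.219 [22. 11. 45.]
[435, 385] 0.208 [ 15.  -0. -10.]
[435, 385] 0.219 [10. 11.  7.]
[490, 385] 0.208 [-8. -0. -1.]
[490, 385] 0.219 [-13.  11.  16.]
[610, 290] 0.208 [-59.  -0.  77.]
[610, 290] 0.219 [-62.  11.  92.]
[540, 345] 0.208 [-30.  -0.  34.]
[540, 345] 0.219 [-34.  11.  49.]
[425, 340] 0.208 [18. -0. 19.]
[425, 340] 0.219 [13. 11. 35.]
[500, 350] 0.208 [-14.  -0.  24.]
[500, 350] 0.219 [-18.  11.  40.]
```

```bash
python3 -m handwheel '[[0,[-0.002,0.01,0],[0,0,0]],[0,[-0.0015,0.009,0],[0,0,0]],[0,[0,0.003,0],[0,0,0]],[0,[0,0.003,0],[0,0,0]],[0,[0,0.003,0],[0,0,0]],[0,[0,0.003,0],[0,0,0]]]'
python3 -m handwheel '[[0,[0,0.003,0],[0,0,0]],[0,[0,0.003,0],[0,0,0]],[0,[0,0.003,0],[0,0,0]],[0,[0,0.003,0],[0,0,0]]]'
```

```text
t: 11.45
tool_pos: [0.5011, 0.2088, 0.1021]
tool_rot: [1.213, 1.207, -1.213]
contact_force: [0.5, -0.5, -0.3]
opening: 0.0
t: 11.78
tool_pos: [0.5122, 0.2088, 0.1017]
tool_rot: [1.212, 1.208, -1.214]
contact_force: [-4.6, 0.3, 2.0]
opening: 0.0001
```

```bash
python3 -m handwheel '[[0,[0.0005,0.003,0],[0,0,0]],[0,[0.001,0.003,0],[0,0,0]],[0,[0.001,0.002,0],[0,0,0]]]'
python3 - <<'E'
from h import *
st()
s=ctrl.get_image("side"); cv2.imwrite("pics/x2.png",cv2.resize(s[250:370,190:310],None,fx=5,fy=5,interpolation=cv2.INTER_CUBIC)[:600,:,::-1])
E
```

```text
t: 12.03
tool_pos: [0.521, 0.2087, 0.0993]
tool_rot: [1.213, 1.207, -1.213]
contact_force: [-4.1, 0.7, 3.2]
opening: 0.0003
t 12.03 p [0.521  0.2087 0.0993] F [-4.1  0.7  3.2] op 0.0003 q [0.25 0.02 1.88 0.   1.25 0.25]
[[ 0.     1.    -0.005]
 [ 0.    -0.005 -1.   ]
 [-1.     0.    -0.   ]]
```

View pics/x2.png

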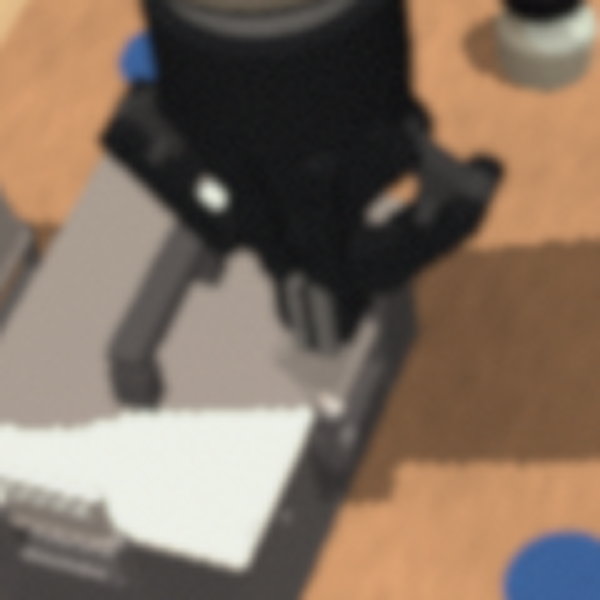

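```bash
python3 -m handwheel '[[0,[0.002,0.003,0],[0,0,0]],[0,[0.0025,0.0025,0],[0,0,0]],[0,[0.0025,0.002,0],[0,0,0]]]'
python3 -m handwheel '[[0,[0.002,0.0015,0],[0,0,0]],[0,[0.001,0,0],[0,0,0]]]'
```

```text
t: 12.33
tool_pos: [0.5291, 0.2087, 0.0927]
tool_rot: [1.214, 1.206, -1.211]
contact_force: [-1.4, -0.9, 4.3]
opening: -0.0002
t: 12.5
tool_pos: [0.531, 0.2087, 0.0897]
tool_rot: [1.215, 1.205, -1.211]
contact_force: [0.6, 0.0, 4.0]
opening: 0.0
```

```bash
for i in 1; do python3 -m handwheel '[[0,[0.001,0,0],[0,0,0]],[0,[0.001,0,0],[0,0,0]]]'; python3 -m handwheel '[[0,[0.001,0,0],[0,0,0]],[0,[0.0005,0,0],[0,0,0]]]'; done
```

```text
t: 12.67
tool_pos: [0.531, 0.2088, 0.0883]
tool_rot: [1.215, 1.205, -1.21]
contact_force: [1.0, -0.3, 5.3]
opening: -0.0001
t: 12.83
tool_pos: [0.531, 0.2088, 0.0868]
tool_rot: [1.215, 1.205, -1.21]
contact_force: [1.4, 0.3, 4.7]
opening: 0.0001
```

```bash
python3 -m handwheel '[[0,[0.001,0,0],[0,0,0]]]'; python3 -m handwheel '[[0,[0.001,0,0],[0,0,0]]]'
```

```text
t: 12.92
tool_pos: [0.531, 0.2088, 0.0859]
tool_rot: [1.215, 1.205, -1.21]
contact_force: [2.2, -0.4, 5.3]
opening: -0.0002
t: 13.0
tool_pos: [0.5311, 0.2088, 0.0849]
tool_rot: [1.215, 1.204, -1.21]
contact_force: [2.9, -0.1, 5.5]
opening: 0.0
```

```bash
python3 -m handwheel '[[0,[0.001,0,0],[0,0,0]]]'; python3 -m handwheel '[[0,[0.0005,0,0],[0,0,0]]]';python3 -m handwheel '[[0,[0.0005,0,0],[0,0,0]]]'
```

```text
t: 13.08
tool_pos: [0.5313, 0.2088, 0.084]
tool_rot: [1.215, 1.204, -1.209]
contact_force: [3.4, -0.5, 4.6]
opening: -0.0
t: 13.17
tool_pos: [0.5312, 0.2088, 0.0834]
tool_rot: [1.215, 1.204, -1.209]
contact_force: [2.4, -1.1, 5.0]
opening: -0.0002
t: 13.25
tool_pos: [0.5313, 0.2088, 0.083]
tool_rot: [1.216, 1.204, -1.209]
contact_force: [2.9, 0.1, 6.0]
opening: -0.0003
```

```bash
python3 -m handwheel '[[0,[0.0005,0,0],[0,0,0]]]'; python3 -m handwheel '[[0,[0.0005,0,0],[0,0,0]]]';python3 -m handwheel '[[0,[0.0005,0,0],[0,0,0]]]'
```

```text
t: 13.33
tool_pos: [0.5314, 0.2088, 0.0826]
tool_rot: [1.216, 1.204, -1.209]
contact_force: [3.3, 0.1, 4.9]
opening: -0.0002
t: 13.42
tool_pos: [0.5314, 0.2088, 0.0821]
tool_rot: [1.216, 1.204, -1.209]
contact_force: [2.8, 0.2, 4.1]
opening: 0.0003
t: 13.5
tool_pos: [0.5311, 0.2088, 0.0814]
tool_rot: [1.215, 1.204, -1.21]
contact_force: [3.0, -0.3, 5.5]
opening: -0.0
```

```bash
python3 -m handwheel '[[0,[0.0005,0,0],[0,0,0]]]'; python3 -m handwheel '[[0,[0.0005,0,0],[0,0,0]]]';python3 -m handwheel '[[0,[0.0005,0,0],[0,0,0]]]'
```

```text
t: 13.58
tool_pos: [0.5309, 0.2088, 0.0807]
tool_rot: [1.215, 1.205, -1.21]
contact_force: [1.4, 0.9, 6.0]
opening: 0.0
t: 13.67
tool_pos: [0.531, 0.2088, 0.0802]
tool_rot: [1.215, 1.205, -1.21]
contact_force: [4.2, 0.7, 5.6]
opening: 0.0
t: 13.75
tool_pos: [0.531, 0.2088, 0.0798]
tool_rot: [1.215, 1.204, -1.21]
contact_force: [3.2, 0.9, 6.5]
opening: 0.0001
```

```bash
python3 - <<'E'
from h import *
st()
s=ctrl.get_image("side"); cv2.imwrite("pics/x3.png",cv2.resize(s[250:370,190:310],None,fx=5,fy=5,interpolation=cv2.INTER_CUBIC)[:600,:,::-1])
E
```

```text
t 13.75 p [0.531  0.2088 0.0798] F [3.2 0.9 6.5] op 0.0001 q [ 0.24  0.06  1.87 -0.    1.21  0.25]
[[ 0.004  1.    -0.005]
 [ 0.001 -0.005 -1.   ]
 [-1.     0.004 -0.001]]
```

View pics/x3.png

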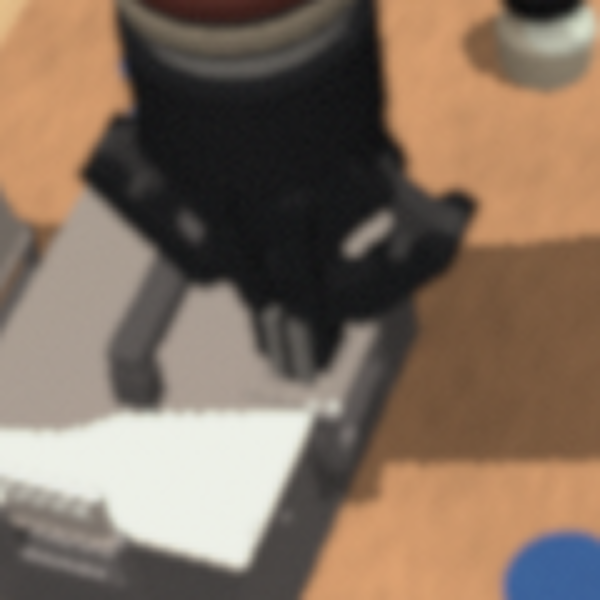

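```bash
python3 -m handwheel '[[0,[0.0005,0,0],[0,0,0]]]'; python3 -m handwheel '[[0,[0.0005,0,0],[0,0,0]]]'
```

```text
t: 13.88
tool_pos: [0.531, 0.2088, 0.0797]
tool_rot: [1.215, 1.205, -1.21]
contact_force: [1.4, -0.6, 9.7]
opening: 0.0003
t: 13.97
tool_pos: [0.531, 0.2088, 0.0796]
tool_rot: [1.215, 1.205, -1.21]
contact_force: [0.9, -0.8, 11.3]
opening: -0.0
```

```bash
python3 -m handwheel '[[0,[0.0005,0,0],[0,0,0]]]'; python3 -m handwheel '[[0,[0,0,0],[0,0,0]]]'
```

```text
t: 14.05
tool_pos: [0.5311, 0.2088, 0.0795]
tool_rot: [1.215, 1.205, -1.211]
contact_force: [-0.7, -2.0, 14.3]
opening: -0.0001
t: 14.13
tool_pos: [0.5311, 0.2088, 0.0796]
tool_rot: [1.215, 1.205, -1.21]
contact_force: [0.5, -0.5, 13.1]
opening: -0.0001
```

```bash
python3 -m handwheel '[[0,[-0.01,0,0],[0,0,0]],[0,[-0.02,0,0],[0,0,0]],[0,[-0.03,0.01,0],[0,0,0]],[0,[-0.01,0.02,0],[0,0,0]],[0,[0,0.025,0],[0,0,0]],[0,[0,0.025,0],[0,0,0]],[0,[0,0.025,0],[0,0,0]],[0,[0,0.025,0],[0,0,0]],[0,[0,0.02,0],[0,0,0]],[0,[0,0,0],[0,0,0]]]'
python3 - <<'E'
from h import *
st();plan([.682,.208,.1],np.radians(-.27))
s=ctrl.get_image("side"); cv2.imwrite("pics/x4.png",cv2.resize(s[230:390,150:310],None,fx=4,fy=4,interpolation=cv2.INTER_CUBIC)[:600,:,::-1])
E
```

```text
t: 14.97
tool_pos: [0.6809, 0.2072, 0.1452]
tool_rot: [1.212, 1.208, -1.216]
contact_force: [-0.5, 0.7, -0.0]
opening: 0.0001
t 14.97 p [0.6809 0.2072 0.1452] F [-0.5  0.7 -0. ] op 0.0001 q [ 0.19  0.31  1.46 -0.    1.37  0.2 ]
[[-0.003  1.    -0.006]
 [-0.001 -0.006 -1.   ]
 [-1.    -0.003  0.001]]
shift tool mm [45.2  1.2 -0.8]
turn deg [-0.08  0.03  0.14]
```

View pics/x4.png

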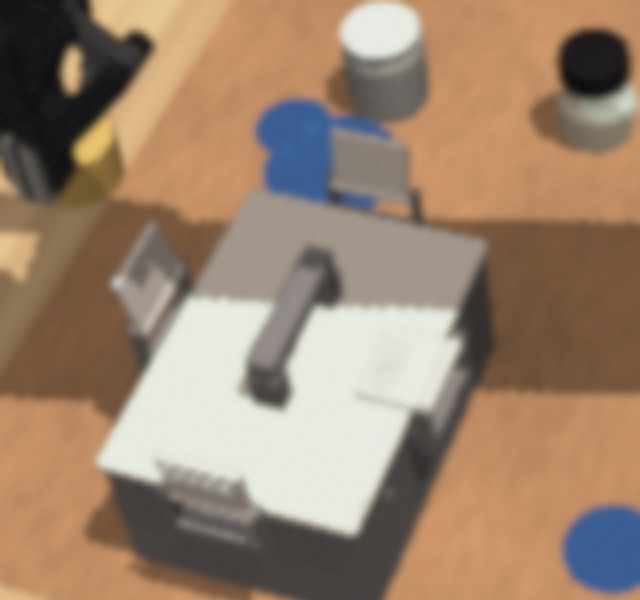

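```bash
python3 -m handwheel '[[0,[0.015,0,-0.0005],[0,0,0]],[0,[0.015,0,0],[0,0,0]],[0,[0.014,0,0],[0,0,0]],[0,[0,-0.005,0],[0,0,0]],[0,[0,-0.005,0],[0,0,0]],[0,[0,-0.005,0],[0,0,0]],[0,[0,0,0],[0,0,0]]]'
python3 -m handwheel '[[0,[0,-0.003,0],[0,0,0]],[0,[0,-0.003,0],[0,0,0]],[0,[0,-0.003,0],[0,0,0]],[0,[0,-0.003,0],[0,0,0]]]'
python3 -m handwheel '[[0,[0,-0.003,0],[0,0,0]],[0,[0,-0.003,0],[0,0,0]],[0,[0,-0.003,0],[0,0,0]],[0,[0,-0.003,0],[0,0,0]]]'
```

```text
t: 15.6
tool_pos: [0.664, 0.2088, 0.1042]
tool_rot: [1.213, 1.207, -1.212]
contact_force: [-0.2, 0.9, -0.1]
opening: -0.0
t: 15.93
tool_pos: [0.654, 0.2087, 0.1054]
tool_rot: [1.216, 1.204, -1.209]
contact_force: [3.7, 0.3, 3.1]
opening: -0.0003
t: 16.27
tool_pos: [0.6401, 0.2086, 0.1026]
tool_rot: [1.213, 1.207, -1.213]
contact_force: [3.7, 0.6, -1.1]
opening: -0.0001
```

```bash
python3 -m handwheel '[[0,[0.0015,-0.003,0],[0,0,0]],[0,[0.002,-0.002,0],[0,0,0]],[0,[0.002,-0.002,0],[0,0,0]]]'
python3 -m handwheel '[[0,[0.002,-0.002,0],[0,0,0]],[0,[0.0025,-0.002,0],[0,0,0]]]'
```

```text
t: 16.52
tool_pos: [0.6336, 0.2086, 0.0979]
tool_rot: [1.213, 1.206, -1.213]
contact_force: [4.4, 0.3, 3.4]
opening: -0.0
t: 16.68
tool_pos: [0.6301, 0.2086, 0.0936]
tool_rot: [1.214, 1.206, -1.212]
contact_force: [4.0, -0.4, 2.7]
opening: 0.0
```

```bash
python3 -m handwheel '[[0,[0.002,-0.0015,0],[0,0,0]],[0,[0.002,-0.001,0],[0,0,0]]]'
python3 -m handwheel '[[0,[0.001,0,0],[0,0,0]],[0,[0.001,0,0],[0,0,0]]]'
python3 -m handwheel '[[0,[0.001,0,0],[0,0,0]]]'
```

```text
t: 16.85
tool_pos: [0.6271, 0.2087, 0.0894]
tool_rot: [1.213, 1.207, -1.213]
contact_force: [3.4, 0.1, 3.4]
opening: 0.0
t: 17.02
tool_pos: [0.6266, 0.2087, 0.0871]
tool_rot: [1.212, 1.208, -1.214]
contact_force: [1.3, -0.9, 4.3]
opening: -0.0001
t: 17.1
tool_pos: [0.6266, 0.2087, 0.0861]
tool_rot: [1.212, 1.208, -1.214]
contact_force: [0.6, -0.0, 6.8]
opening: 0.0004
```

```bash
python3 -m handwheel '[[0,[0.0005,0,0],[0,0,0]]]'; python3 -m handwheel '[[0,[0.0005,0,0],[0,0,0]]]';python3 -m handwheel '[[0,[0.0005,0,0],[0,0,0]]]'
```

```text
t: 17.18
tool_pos: [0.6266, 0.2087, 0.0862]
tool_rot: [1.212, 1.208, -1.214]
contact_force: [-0.8, -0.3, 9.1]
opening: -0.0004
t: 17.27
tool_pos: [0.6266, 0.2087, 0.0861]
tool_rot: [1.212, 1.208, -1.214]
contact_force: [-1.9, -1.1, 9.6]
opening: -0.0003
t: 17.35
tool_pos: [0.6266, 0.2087, 0.0861]
tool_rot: [1.212, 1.208, -1.214]
contact_force: [-2.6, -1.5, 12.3]
opening: -0.0001
```

```bash
python3 -m handwheel '[[0,[0.0005,0,0],[0,0,0]]]'; python3 -m handwheel '[[0,[0.0005,0,0],[0,0,0]]]';python3 -m handwheel '[[0,[0.0005,0,0],[0,0,0]]]'
```

```text
t: 17.43
tool_pos: [0.6267, 0.2087, 0.086]
tool_rot: [1.212, 1.208, -1.214]
contact_force: [-4.1, -2.1, 15.1]
opening: 0.0004
t: 17.52
tool_pos: [0.6267, 0.2087, 0.086]
tool_rot: [1.212, 1.208, -1.214]
contact_force: [-4.8, -1.3, 16.6]
opening: 0.0004
t: 17.6
tool_pos: [0.6267, 0.2087, 0.0859]
tool_rot: [1.211, 1.208, -1.214]
contact_force: [-6.2, -2.4, 17.1]
opening: -0.0001
```

```bash
python3 -m handwheel '[[0,[-0.01,0,0],[0,0,0]],[0,[-0.02,0,0],[0,0,0]],[0,[-0.03,-0.007,0],[0,0,0]],[0,[-0.005,-0.01,0.018],[0,0,0]],[0,[0,-0.01,0.025],[0,0,0]],[0,[0,-0.01,0.025],[0,0,0]],[0,[0,-0.01,0.025],[0,0,0]],[0,[0,0,0.025],[0,0,0]],[0,[0,0,0],[0,0,0]]]'
python3 - <<'E'
from h import *
st();plan([.5792,.09,.101],np.radians(-.27))
s=ctrl.get_image("side"); cv2.imwrite("pics/y1.png",cv2.resize(s[210:370,150:310],None,fx=4,fy=4,interpolation=cv2.INTER_CUBIC)[:600,:,::-1])
E
```

```text
t: 18.35
tool_pos: [0.5773, 0.0878, 0.1465]
tool_rot: [1.212, 1.208, -1.22]
contact_force: [-0.3, -0.4, 0.5]
opening: -0.0001
t 18.35 p [0.5773 0.0878 0.1465] F [-0.3 -0.4  0.5] op -0.0001 q [ 0.02  0.03  1.79 -0.    1.34  0.03]
[[-0.005  1.    -0.008]
 [-0.001 -0.008 -1.   ]
 [-1.    -0.005  0.001]]
shift tool mm [45.5  2.1 -2.3]
turn deg [-0.2   0.08  0.28]
```

View pics/y1.png

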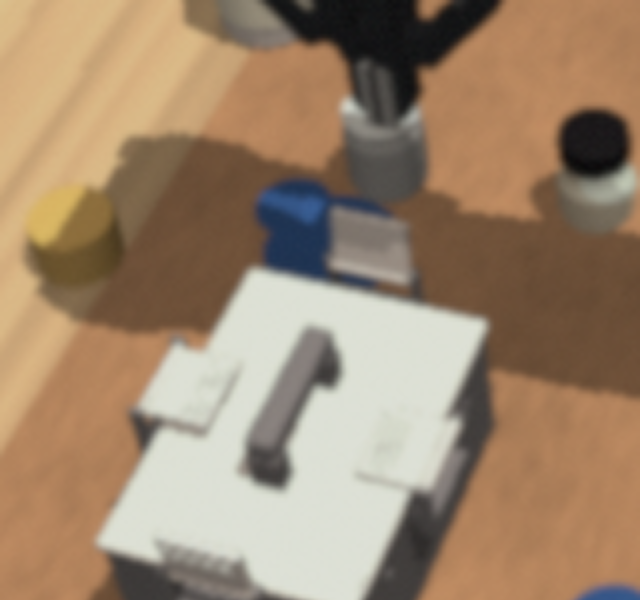

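```bash
python3 -m handwheel '[[0,[0.015,0.0015,0],[0,0,0]],[0,[0.015,0,0],[0,0,0]],[0,[0.016,0,0],[0,0,0]],[0,[0,0,-0.005],[0,0,0]],[0,[0,0,-0.004],[0,0,0]],[0,[0,0,0],[0,0,0]]]'
python3 -m handwheel '[[0,[0,0,-0.003],[0,0,0]],[0,[0,0,-0.003],[0,0,0]],[0,[0,0,-0.003],[0,0,0]],[0,[0,0,-0.003],[0,0,0]]]'
python3 -m handwheel '[[0,[0,0,-0.003],[0,0,0]],[0,[0,0,-0.003],[0,0,0]],[0,[0,0,-0.003],[0,0,0]],[0,[0,0,-0.003],[0,0,0]]]'
```

```text
t: 18.9
tool_pos: [0.581, 0.1014, 0.1026]
tool_rot: [1.212, 1.208, -1.212]
contact_force: [-0.7, 0.4, 0.2]
opening: 0.0002
t: 19.23
tool_pos: [0.582, 0.1116, 0.1037]
tool_rot: [1.213, 1.204, -1.212]
contact_force: [0.2, -4.2, 3.4]
opening: -0.0001
t: 19.57
tool_pos: [0.5814, 0.1238, 0.102]
tool_rot: [1.213, 1.206, -1.213]
contact_force: [1.3, -4.6, -0.4]
opening: 0.0001
```

```bash
python3 -m handwheel '[[0,[0.0005,0,-0.003],[0,0,0]],[0,[0.001,0,-0.003],[0,0,0]],[0,[0.002,0,-0.003],[0,0,0]]]'
python3 -m handwheel '[[0,[0.002,0,-0.002],[0,0,0]],[0,[0.0025,0,-0.002],[0,0,0]]]'
```

```text
t: 19.82
tool_pos: [0.5807, 0.133, 0.0984]
tool_rot: [1.212, 1.207, -1.214]
contact_force: [0.7, -4.1, 0.8]
opening: -0.0003
t: 19.98
tool_pos: [0.5809, 0.1372, 0.094]
tool_rot: [1.212, 1.208, -1.213]
contact_force: [-0.7, -4.3, 3.3]
opening: -0.0
```

```bash
python3 -m handwheel '[[0,[0.0025,0,-0.0015],[0,0,0]],[0,[0.002,0,-0.001],[0,0,0]]]'
python3 -m handwheel '[[0,[0.0015,0,-0.0005],[0,0,0]],[0,[0.001,0,0],[0,0,0]]]'
python3 -m handwheel '[[0,[0.0005,0,0],[0,0,0]]]'
```

```text
t: 20.15
tool_pos: [0.5811, 0.1398, 0.0896]
tool_rot: [1.213, 1.208, -1.213]
contact_force: [-1.2, -3.2, 3.0]
opening: -0.0
t: 20.32
tool_pos: [0.5812, 0.1404, 0.0873]
tool_rot: [1.214, 1.208, -1.212]
contact_force: [-1.2, -2.6, 2.3]
opening: -0.0001
t: 20.4
tool_pos: [0.5812, 0.1405, 0.0869]
tool_rot: [1.214, 1.208, -1.212]
contact_force: [-1.7, -1.1, 3.8]
opening: -0.0003
```

```bash
python3 -m handwheel '[[0,[0.0007,0,0],[0,0,0]]]'; python3 -m handwheel '[[0,[0.0007,0,0],[0,0,0]]]';python3 -m handwheel '[[0,[0.0007,0,0],[0,0,0]]]'
```

```text
t: 20.48
tool_pos: [0.5812, 0.1405, 0.0863]
tool_rot: [1.214, 1.208, -1.212]
contact_force: [-2.1, 0.2, 4.0]
opening: -0.0003
t: 20.57
tool_pos: [0.5812, 0.1406, 0.0856]
tool_rot: [1.214, 1.208, -1.212]
contact_force: [-0.9, 1.0, 4.2]
opening: -0.0003
t: 20.65
tool_pos: [0.5812, 0.1406, 0.0849]
tool_rot: [1.214, 1.208, -1.212]
contact_force: [-1.7, 1.7, 4.4]
opening: 0.0001
```

```bash
python3 -m handwheel '[[0,[0.0007,0,0],[0,0,0]]]'; python3 -m handwheel '[[0,[0.0007,0,0],[0,0,0]]]';python3 -m handwheel '[[0,[0.0007,0,0],[0,0,0]]]'
```

```text
t: 20.73
tool_pos: [0.5813, 0.1407, 0.0846]
tool_rot: [1.214, 1.208, -1.212]
contact_force: [-4.6, 1.2, 8.3]
opening: -0.0002
t: 20.82
tool_pos: [0.5813, 0.1407, 0.0846]
tool_rot: [1.214, 1.208, -1.212]
contact_force: [-5.8, 0.5, 11.5]
opening: -0.0004
t: 20.9
tool_pos: [0.5814, 0.1407, 0.0845]
tool_rot: [1.214, 1.208, -1.212]
contact_force: [-7.6, 1.5, 15.9]
opening: -0.0
```

```bash
python3 -m handwheel '[[0,[-0.01,0,0],[0,0,0]],[0,[-0.02,0,0],[0,0,0]],[0,[-0.03,0,-0.01],[0,0,0]],[0,[-0.005,0,-0.025],[0,0,0]],[0,[0,0,-0.025],[0,0,0]],[0,[0,0,-0.025],[0,0,0]],[0,[0,0,-0.025],[0,0,0]],[0,[0,0,-0.025],[0,0,0]],[0,[0,0,-0.025],[0,0,0]],[0,[0,0,-0.025],[0,0,0]]]'
python3 -m handwheel '[[0,[0,0,-0.001],[0,0,0]],[0,[0,0,0],[0,0,0]]]'
python3 - <<'E'
from h import *
st();plan([.5799,.326,.1],np.radians(-.27))
s=ctrl.get_image("side"); cv2.imwrite("pics/y2.png",cv2.resize(s[240:400,130:290],None,fx=4,fy=4,interpolation=cv2.INTER_CUBIC)[:600,:,::-1])
s=ctrl.get_image("top"); cv2.imwrite("pics/y2t.png",cv2.resize(s[165:265,120:270],None,fx=5,fy=5,interpolation=cv2.INTER_CUBIC)[:,:,::-1])
E
```

```text
t: 21.73
tool_pos: [0.582, 0.3261, 0.147]
tool_rot: [1.213, 1.207, -1.213]
contact_force: [0.3, 0.3, 0.2]
opening: -0.0
t: 21.9
tool_pos: [0.5818, 0.3269, 0.1469]
tool_rot: [1.211, 1.208, -1.212]
contact_force: [0.1, 0.6, -0.2]
opening: -0.0
t 21.9 p [0.5818 0.3269 0.1469] F [ 0.1  0.6 -0.2] op -0.0 q [ 0.4   0.21  1.58 -0.    1.35  0.4 ]
[[-0.     1.    -0.003]
 [-0.    -0.003 -1.   ]
 [-1.    -0.     0.   ]]
shift tool mm [46.9 -1.9  0.9]
turn deg [0.1  0.02 0.02]
```

View pics/y2.png

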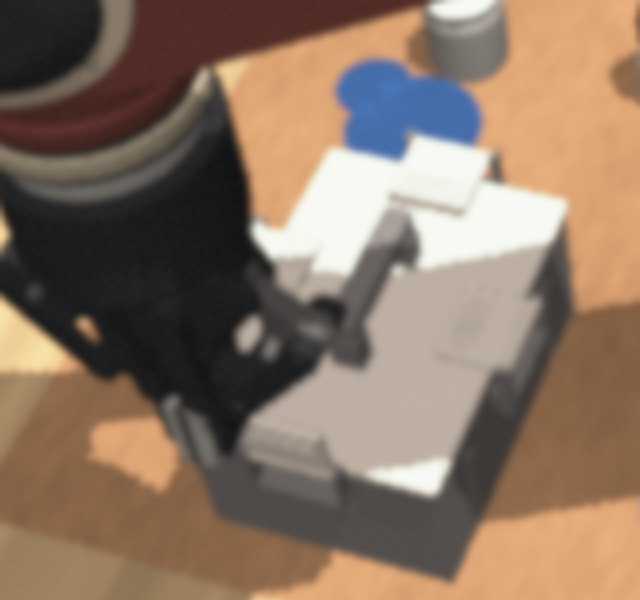

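View pics/y2t.png

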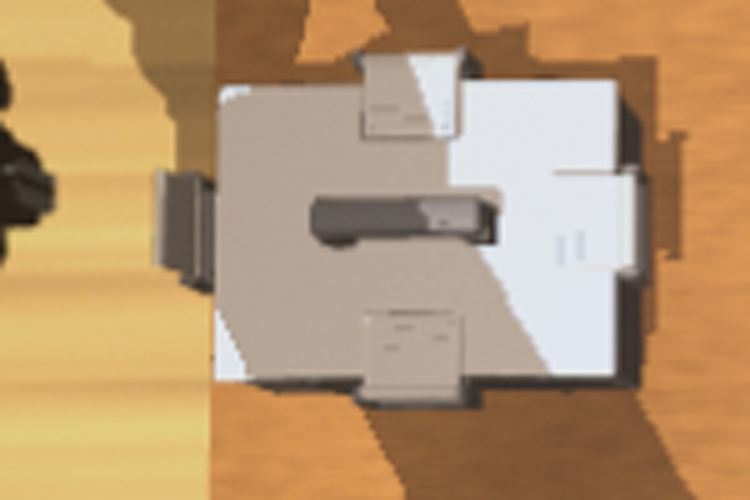

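Three clips are folded flat. The last one, on the left in the top view at (185,225), is still open, so I do that now.

```bash
python3 -m handwheel '[[0,[0.015,-0.0015,0],[0,0,0]],[0,[0.015,0,0],[0,0,0]],[0,[0.015,0,0],[0,0,0]],[0,[0.001,0,0.005],[0,0,0]],[0,[0,0,0.005],[0,0,0]],[0,[0,0,0],[0,0,0]]]'
python3 -m handwheel '[[0,[0,0,0.003],[0,0,0]],[0,[0,0,0.003],[0,0,0]],[0,[0,0,0.003],[0,0,0]],[0,[0,0,0.003],[0,0,0]]]'
python3 -m handwheel '[[0,[0,0,0.003],[0,0,0]],[0,[0,0,0.003],[0,0,0]],[0,[0,0,0.003],[0,0,0]],[0,[0,0,0.003],[0,0,0]]]'
```

```text
t: 22.5
tool_pos: [0.5805, 0.3145, 0.1009]
tool_rot: [1.212, 1.206, -1.215]
contact_force: [0.3, -0.2, -0.2]
opening: 0.0002
t: 22.83
tool_pos: [0.5811, 0.3044, 0.1027]
tool_rot: [1.215, 1.207, -1.211]
contact_force: [-0.7, 5.0, 2.5]
opening: -0.0001
t: 23.17
tool_pos: [0.5809, 0.2922, 0.1018]
tool_rot: [1.214, 1.207, -1.211]
contact_force: [1.4, 4.1, -0.6]
opening: 0.0003
```

```bash
python3 -m handwheel '[[0,[0.0005,0,0.003],[0,0,0]],[0,[0.001,0,0.003],[0,0,0]],[0,[0.002,0,0.003],[0,0,0]]]'
python3 -m handwheel '[[0,[0.002,0,0.002],[0,0,0]],[0,[0.0025,0,0.002],[0,0,0]]]'
python3 -m handwheel '[[0,[0.0025,0,0.0015],[0,0,0]],[0,[0.002,0,0.001],[0,0,0]]]'
```

```text
t: 23.42
tool_pos: [0.5803, 0.2828, 0.0979]
tool_rot: [1.213, 1.207, -1.213]
contact_force: [0.5, 3.5, -0.3]
opening: -0.0003
t: 23.58
tool_pos: [0.5804, 0.2788, 0.0936]
tool_rot: [1.213, 1.207, -1.213]
contact_force: [-1.1, 4.9, 1.6]
opening: -0.0002
t: 23.75
tool_pos: [0.5804, 0.2762, 0.089]
tool_rot: [1.213, 1.207, -1.213]
contact_force: [-0.5, 4.5, 2.4]
opening: -0.0001
```

```bash
python3 -m handwheel '[[0,[0.0015,0,0.0005],[0,0,0]],[0,[0.0005,0,0],[0,0,0]]]'
python3 -m handwheel '[[0,[0.0007,0,0],[0,0,0]]]'; python3 -m handwheel '[[0,[0.0007,0,0],[0,0,0]]]'
```

```text
t: 23.92
tool_pos: [0.5804, 0.2756, 0.0869]
tool_rot: [1.212, 1.207, -1.213]
contact_force: [-0.8, 3.7, 3.0]
opening: 0.0002
t: 24.0
tool_pos: [0.5804, 0.2755, 0.0865]
tool_rot: [1.212, 1.206, -1.214]
contact_force: [-2.1, 1.9, 4.1]
opening: -0.0002
t: 24.08
tool_pos: [0.5804, 0.2754, 0.0858]
tool_rot: [1.212, 1.206, -1.214]
contact_force: [-2.4, 0.1, 3.2]
opening: -0.0
```

```bash
for i in 1; do python3 -m handwheel '[[0,[0.0007,0,0],[0,0,0]]]'; python3 -m handwheel '[[0,[0.0007,0,0],[0,0,0]]]';python3 -m handwheel '[[0,[0.0007,0,0],[0,0,0]]]'; done
```

```text
t: 24.17
tool_pos: [0.5804, 0.2753, 0.0851]
tool_rot: [1.212, 1.206, -1.214]
contact_force: [-0.7, 0.1, 4.0]
opening: -0.0001
t: 24.25
tool_pos: [0.5804, 0.2751, 0.0843]
tool_rot: [1.211, 1.206, -1.214]
contact_force: [-1.7, -1.2, 4.5]
opening: -0.0001
t: 24.33
tool_pos: [0.5805, 0.275, 0.0836]
tool_rot: [1.211, 1.206, -1.214]
contact_force: [-1.7, -2.2, 4.9]
opening: -0.0001
```

```bash
python3 -m handwheel '[[0,[0.0007,0,0],[0,0,0]]]'; python3 -m handwheel '[[0,[0.0007,0,0],[0,0,0]]]'
```

```text
t: 24.42
tool_pos: [0.5804, 0.275, 0.0828]
tool_rot: [1.211, 1.206, -1.214]
contact_force: [-1.3, -3.2, 5.0]
opening: 0.0003
t: 24.5
tool_pos: [0.5805, 0.275, 0.0824]
tool_rot: [1.211, 1.206, -1.214]
contact_force: [-3.6, -4.6, 9.9]
opening: 0.0
```

```bash
python3 -m handwheel '[[0,[0.0007,0,0],[0,0,0]]]'; python3 -m handwheel '[[0,[0.0007,0,0],[0,0,0]]]'
```

```text
t: 24.58
tool_pos: [0.5805, 0.275, 0.0823]
tool_rot: [1.211, 1.206, -1.214]
contact_force: [-5.2, -5.0, 12.6]
opening: 0.0002
t: 24.67
tool_pos: [0.5806, 0.275, 0.0823]
tool_rot: [1.211, 1.206, -1.214]
contact_force: [-5.9, -6.0, 15.0]
opening: -0.0003
```

```bash
python3 -m handwheel '[[0,[-0.01,0,0],[0,0,0]],[0,[-0.02,0,0],[0,0,0]],[0,[-0.03,0,-0.01],[0,0,0]],[0,[-0.03,0,-0.025],[0,0,0]],[0,[-0.03,0,-0.025],[0,0,0]],[0,[-0.02,0,-0.025],[0,0,0]],[0,[0,0,-0.025],[0,0,0]],[0,[0,0,-0.025],[0,0,0]],[0,[0,0,0],[0,0,0]],[0,[0,0,0],[0,0,0]]]'
python3 - <<'E'
from h import *
st()
s=ctrl.get_image("side"); cv2.imwrite("pics/f.png",s[:,:,::-1]);cv2.imwrite("pics/fc.png",cv2.resize(s[240:390,150:310],None,fx=4,fy=4,interpolation=cv2.INTER_CUBIC)[:600,:,::-1])
s=ctrl.get_image("top"); cv2.imwrite("pics/ft.png",s[:,:,::-1]);cv2.imwrite("pics/ftc.png",cv2.resize(s[165:265,120:270],None,fx=5,fy=5,interpolation=cv2.INTER_CUBIC)[:,:,::-1])
E
```

```text
t: 25.5
tool_pos: [0.5805, 0.4119, 0.2197]
tool_rot: [1.211, 1.208, -1.212]
contact_force: [-0.4, -0.2, -0.3]
opening: -0.0002
t 25.5 p [0.5805 0.4119 0.2197] F [-0.4 -0.2 -0.3] op -0.0002 q [0.51 0.26 1.4  0.   1.48 0.52]
[[-0.001  1.    -0.003]
 [-0.    -0.003 -1.   ]
 [-1.    -0.001  0.   ]]
```

View pics/fc.png

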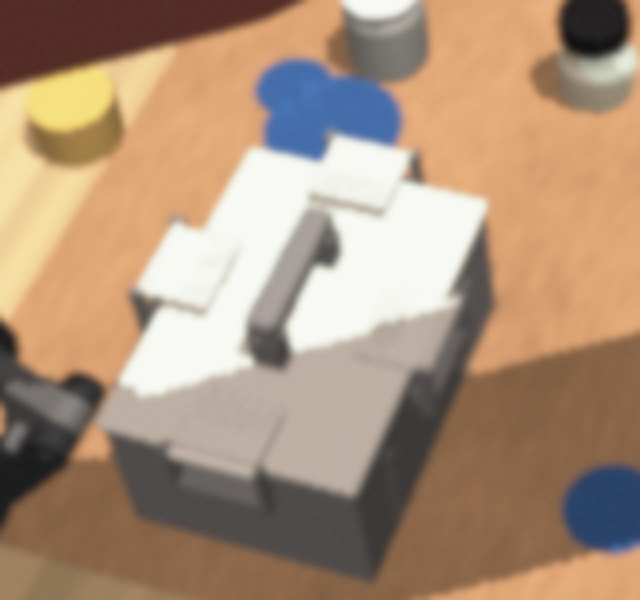

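View pics/ftc.png

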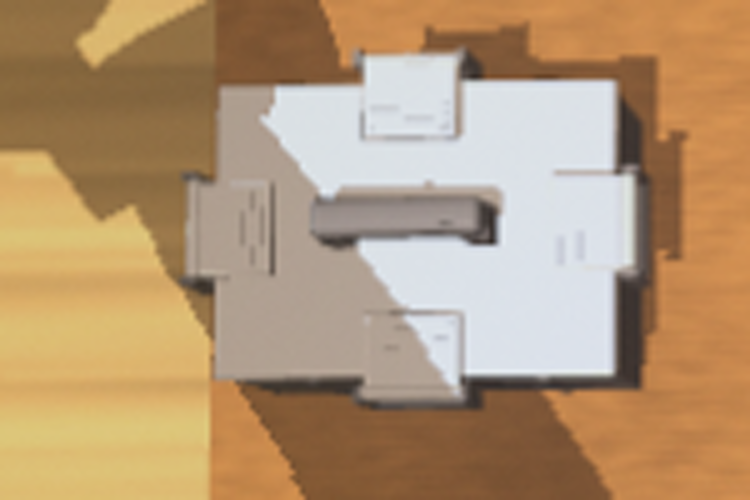

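View pics/ft.png

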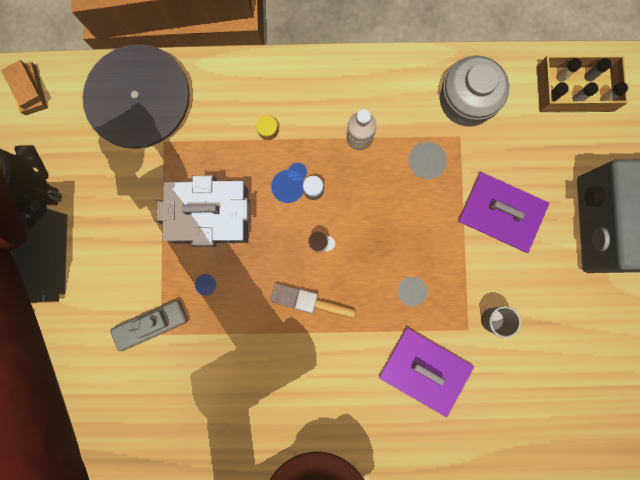

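```bash
python3 - <<'E'
from h import *
lt=("top",top([[217,380],[616,376],[616,80],[219,87]],(120,165),5))
fit([lt],.114,.154,.075,[.58,.21,0])
ls=("side",top([[355,495],[488,203],[250,150],[101,425]],(150,240),4))
fit([ls],.114,.154,.075,[.58,.21,0])
st(); print(ctrl.finish_job())
E
```

```text
['top'] [ 0.5783  0.2062 -0.0017] deg -0.1 rms 0.34
['side'] [0.5787 0.2086 0.0016] deg 0.09 rms 0.69
t 25.6 p [0.5808 0.4103 0.2197] F [-0.4  0.4 -0.4] op -0.0001 q [ 0.51  0.26  1.4  -0.    1.48  0.52]
[[-0.001  1.    -0.005]
 [-0.001 -0.005 -1.   ]
 [-1.    -0.001  0.001]]
the job is handed in; nothing more can be done
None
```

I put the white lid on the case, folded all four clips over its rim, pressed each one down to its stop, and handed the job in at 25.6 s. It reports no verdict.

**Lid:** My last fits put the lid's centre within about 1 mm of the case centre in both cameras, with yaw within 0.4°. I judged height and level from the gripper reading as the lid touched down and from the pictures. A free six-parameter fit, taken from the side camera alone right after release, gave the plate 14 mm low. I put that down to poor depth from one view, not the lid's height.

**Clips:** Each clip stopped moving at a clear rise in force, at these fingertip heights above the bench:

| Clip (world side) | Height at stop | Top force reading |
|---|---|---|
| -x | 79.6 mm | about 14 N |
| +x | 86.0 mm | about 18 N |
| -y | 84.5 mm | about 18 N |
| +y | 82.3 mm | about 17 N |

- These heights fit pivots about 0 to 6.5 mm above nominal, within the 0 to 7 mm you gave.
- Top readings stayed under 25 N, but force was read only at the end of each move.
- The pictures show all four flaps flat. They are too coarse to confirm 0.03 rad, so "fully home" rests on the felt stops.

**Bench:** In the last top picture the other objects look unmoved, and the arm stood well clear of everything.

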